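# Close the junction box with the cover that fits and send it down the roller track

### The job

Close the open junction box on the bench with the one cover of the three that fits it, its notch over the cable gland, so that it lies flat on the rim all round. Then set the closed box down (do not drop it) on the open upper part of the roller track, upright and with its gland pointing uphill like the box already waiting there, and let it roll down until it stands behind that one. Leave the other two covers and the waiting box as they are.

Things in the scene. Friction and masses are not known exactly. Their poses are not given: they have to be found in the camera images.
- box_base: Open junction box: grey base, 112 (x) x 60 (y) x 50 mm high outside, walls 4.5 mm, 0.22 kg (+-20 %), loose, opening up. Origin: centre of its underside; z up, x along its length to the end with the black cable gland. Flat sides, free to grip across y at any height; closed, it is 63 mm high. Gripped by its cover alone, the base stays behind.
- gland_tip (a point): Outer end of the open box's cable gland, 80 mm from the box's origin along its x, 47 mm above its underside. The gland is a 20 mm thick round stub along x through the end wall, from 43 to 80 mm from the origin; it stands 7 mm above the rim.
- cover_long_notched: The cover that fits: grey plate 108 (x) x 57 (y) x 4 mm, notched at its +x end; on it, mid-way, a raised panel 64 x 34 mm, top 13 mm above the origin (grip it across y, fingertips down to the plate); under it a tapered lip, 8 mm deep, 2.5 mm play in the box. 0.07 kg. Origin: centre of the plate's underside, 8 mm above the bench as it lies, z up. Seated: 50 mm above the box's origin, axes agreeing.
- notch (a point): Middle of the fitting cover's notch, 47 mm from the cover's origin along its x. The notch is 28 mm wide and 14 mm deep and goes over the gland; with the cover the other way round the gland keeps it from going down.
- cover_long_plain: A wrong cover, to be left where it lies: same 108 x 57 mm plate and panel, but without a notch, so the gland would keep it up. Origin and axes as for the fitting cover.
- cover_short_notched: A wrong cover, to be left where it lies: notched, but only 84 mm long (panel 40 mm long), too short for the box. Origin and axes as for the fitting cover.
- lane: Roller lane, fixed: free rollers between side guides, 450 mm long, sloping 11 degrees. Origin: mid-lane at the end stop at the low end, in the plane of the roller tops, 42 mm above the bench; x uphill along the lane, y across, z square to the rollers. Slippery guides, 68 mm apart at the rollers, flare out steeply to 18 mm up and 88 mm over all: keep fingertips above them.
- load_point (a point): Good place for the box's origin when it is set on the lane: mid-lane on the roller tops, 325 mm up the lane (+-25 mm will do). From there a box rolls down by itself in about 2 s.
- rod_end (a point): Mid-lane, 232 mm up the lane, 92 mm above the rollers: here end the two hold-down rods that cover the lower lane, 76 mm above the rollers (wire arches 88 mm high, 98 mm wide carry them). Stay uphill of it.
- box_ahead: A closed box of the same kind, 112 x 60 x 63 mm, one loose piece (0.30 kg), standing on the rollers against the end stop, gland uphill; origin and axes as for the open box. The next box comes to rest against its gland, with its own origin about 192 mm up the lane.
Things that resemble listed ones, but are neither listed nor needed, are in the scene too. Leave any blue look-alike of the box_base alone. Leave any pink look-alike of the cover_long_notched alone.

How it is judged (in metres and radians):
On the way:
1. the fitting cover lies seated on the box, the box still standing on the bench (x of cover_long_notched in the frame of box_base between -0.005 and 0.005 m and y of cover_long_notched in the frame of box_base between -0.005 and 0.005 m and z of cover_long_notched in the frame of box_base between 0.048 and 0.0525 m and angle between the z axis of cover_long_notched and the z axis of box_base, either way round below 0.05 rad and angle between the x axis of cover_long_notched and the x axis of box_base, either way round below 0.1 rad and x of notch in the frame of box_base above 0.035 m and height (world z) of box_base below 0.01 m and angle between box_base's own z axis and vertical below 0.1 rad), for 0.3 s.
At the end, for the whole second after the job is handed in: The fitting cover is seated flat on the box (within 5 mm and 0.1 rad, at most 2.5 mm high); the box rests upright on the rollers, gland uphill, its centre 180 to 210 mm up the lane, within 8 mm of the middle and 0.1 rad of straight; the waiting box is at the stop (x of cover_long_notched in the frame of box_base between -0.005 and 0.005 m and y of cover_long_notched in the frame of box_base between -0.005 and 0.005 m and z of cover_long_notched in the frame of box_base between 0.048 and 0.0525 m and angle between the z axis of cover_long_notched and the z axis of box_base, either way round below 0.05 rad and angle between the x axis of cover_long_notched and the x axis of box_base, either way round below 0.1 rad and x of notch in the frame of box_base above 0.035 m and x of box_base in the frame of lane between 0.18 and 0.21 m and y of box_base in the frame of lane between -0.008 and 0.008 m and z of box_base in the frame of lane between -0.005 and 0.005 m and angle between the z axis of box_base and the z axis of lane, either way round below 0.05 rad and angle between the x axis of box_base and the x axis of lane, either way round below 0.1 rad and x of gland_tip in the frame of lane above 0.245 m and linear speed of each of box_base, cover_long_notched below 0.02 m/s and x of box_ahead in the frame of lane below 0.07 m); the robot touches nothing.
It fails at once if one of the other two covers is moved by more than 40 mm (distance of any of cover_long_plain, cover_short_notched from where it was at the start of the episode above 0.04 m).
It fails at once if the waiting box is lifted or pushed more than 25 mm from its place (distance of box_ahead from where it was at the start of the episode above 0.025 m).
It fails at once if the box is dropped: it meets the rollers at over 0.6 m/s, as from 20 mm or more (x of box_base in the frame of lane between 0 and 0.5 m and y of box_base in the frame of lane between -0.06 and 0.06 m and z of box_base in the frame of lane between -0.02 and 0.012 m and linear speed of box_base above 0.6 m/s).
It also fails if it takes over 64 s, if anything falls off the work surface, if the arm or the gripper's body presses on something with over 40 N, if the wrist force passes 120 N, or if a joint passes its speed limit or range.

### The arm

A 6-joint arm with a two-finger parallel gripper is mounted at the origin on a cart in front of the work surface, level with it; the furniture and walls round the work are solid. World frame = base frame: x ahead of the robot, y to its left, z up, the work surface at z = 0. Lengths are in mm, angles in rad, forces in N, time in s.
With the tool pointing down it reaches from about 350 to 875 mm from the base axis. Payload 4.2 kg.
Tool frame: the origin (TCP) lies at the very end of the fingers, on their centre line; the grasp point (between the pads) lies arm.grip_depth behind it (arm.grip_depth is the distance from the TCP to the grasp point, in mm); x points along the fingers, y is the direction in which the jaws open and shut, and the axes are right-handed (so a half turn about x gives the same grasp; the last joint's range is limited). The gripper opens to 85 mm and grips with 20 to 120 N. Pads are 22 mm wide; open, the fingers measure 114 mm over their backs; the gripper's body (76 mm by 85 mm) begins 54 mm behind the grasp point. The pads swing forward as they close: fully open they stand 13 mm farther back than shut.
Start: joints at [-0.866, 0.385, 0.008, 0, -1.194, -0.259], TCP at [269.499, -563.888, 231.312] pointing down, gripper open.
Joint ranges: [-3.14, 3.14], [-1.21, 2.06], [-1.07, 1.41], [-3.16, 2.05], [-2.99, -0.16], [-3.1, 3.1]. Speed limits (rad/s): [2.79, 2.79, 3.14, 3.14, 3.14, 3.14].

### API

Orientations are given as a unit quaternion [x, y, z, w].
In Python, from bench import arm, get_image, models gives the robot as it stands.
- The arm moves only by the tool arm_command, never from a script. Its argument "rows" is a list of rows, each an object of numbers: "dx", "dy", "dz": the shift along the tool's x, y, z in m; "wx", "wy", "wz": the turn, a rotation vector about the tool's x, y, z in degrees; "gripper": the closure, from -1 (fully open) to 1 (shut). A call has exactly 8 rows; each row is the pose to reach, as a shift and turn from the pose measured when the call began, along the tool's axes at that moment; what a row does not reach only later rows make up. A row lasts 1/10 s, in which the tool goes at most 50 mm and 8.59 degrees, less where a joint would pass 70% of its speed; a pose out of reach is approached as far as the arm can. A call with a gripper value outside its range is refused whole. The fingers move at their own pace and stop on an object; the grip force is fixed at half the most. Time passes only in rows, so rows that repeat a pose let the fingers close, or fill a call up. It gives the time, the measured TCP pose, the force and the opening at its end, in the units of the state.
- arm.read_state(): the state, without advancing time (a new reading comes with each control period).
- get_image(name): name is "scene" or "top" or "wrist"; returns a dict with "img" (400x640x3 uint8, red, green, blue), "K" (3x3 intrinsics, pixels), "rvec" (rotation vector, rad) and "tvec" (3), from world to camera coordinates, as OpenCV has them; the wrist camera has in their place "T_tool_cam" (4x4, takes a point from camera to tool coordinates, whose origin is the TCP and whose axes are the tool frame's). Camera axes: x right, y down, z forward; pixel columns grow to the right and rows downward; lengths in mm; the calibration is good to about 2 mm. The wrist camera is an equidistant fisheye: a pixel r from the principal point sees the ray r / f radians off the axis. A picture is of the moment at which its call begins: read the wrist's pose just before it. There is no depth.
- arm.job_done(): hands the job in, once; it reports no verdict.
Trained networks look in the newest picture that a camera, given by its name, has taken for a name from the list of things; names that differ only in an ending like _2 or _b are one class to them, and where a whole thing is asked for, a point or a joint stands for the part that bears it (a point fixed in the world has none). Each returns a list of dicts, best first, with "conf" (0 to 1); they miss things now and then, are a little off and sometimes report something else, mostly with a low value. They report only what shows in the picture. A call takes as long as a camera call. They do not tell look-alikes from the thing itself.
- models.cut_out(camera, query): "mask" (400x640 bool, what is visible of it) and "extent" ([left, top, right, bottom] in pixels, round what is visible of it).
The state is a dict: "clock": time; "joints": joint angles; "joint_vel": joint speeds; "joint_efforts": joint torques, N m; "position": TCP position; "ee_rot": TCP orientation; "contact_force": force on the tool from outside, world axes, zero at the start; "wrist_torque": the same for the moment, N m; "gripper_width": finger opening in mm.
Only numpy, scipy, OpenCV 4.12 (cv2) and the standard library are available. Lean on these libraries where they do the work, as an engineer would, in place of code of your own. Each camera call takes 0.05 s, during which the arm holds its last target.

## Working session

There is one attempt and no reset: what is moved stays moved. The work goes in short steps, Python scripts to look and compute and a tool call to move; the robot and the scene stay as the last step left them, time stands still between calls to the robot, and variables do not carry over. Pictures are saved under pics/ and viewed, and the job is handed in when it is done.

Besides the shell and the picture viewer there is one more tool, called after "Emit:" by a JSON object that holds its "name" and its "arguments". arm_command: Moves the arm, as the interface text tells. Its arguments: {"type":"object","properties":{"rows":{"type":"array"}},"required":["rows"]}

```bash
ls; mkdir -p pics; python3 - <<'E'
from bench import arm,get_image,models
import cv2
s=arm.read_state(); print(s)
print({k:getattr(arm,k) for k in dir(arm) if not k.startswith('_')})
for n in ("scene","top"):
    d=get_image(n); cv2.imwrite(f"pics/{n}0.png",d["img"][:,:,::-1]); print(n,d["K"],d["rvec"],d["tvec"])
    for q in ["box_base","gland_tip","cover_long_notched","notch","cover_long_plain","cover_short_notched","lane","box_ahead"]:
        try:
            for r in models.cut_out(n,q): print(n,q,round(r["conf"],2),r["extent"],r["mask"].sum())
        except Exception as e: print(q,e)
E
```

```text
pics
{'clock': 0.0, 'joints': array([-8.66378436e-01,  3.85571241e-01,  6.60271609e-03, -5.03482101e-04,
       -1.19398602e+00, -2.58605459e-01]), 'joint_vel': array([-0.00196986,  0.00029348, -0.00125186,  0.00014168,  0.0005911 ,
        0.00333469]), 'joint_efforts': array([-2.98830837e-04, -3.92291164e+01,  1.88402063e+01,  4.18618083e+00,
       -4.52528868e-03,  6.57568080e-06]), 'position': array([ 269.25969008, -563.37068676,  230.20300587]), 'ee_rot': array([-0.15549941,  0.68983317,  0.15700522,  0.68941968]), 'contact_force': array([-0.05193398,  0.18605773, -0.27315226]), 'wrist_torque': array([-0.06403008, -0.0280611 , -0.01024776]), 'gripper_width': 85.95950599148415}
{'IKError': <class 'bench.IKError'>, 'grip_depth': 18.700000000000003, 'job_done': <function connect.<locals>.done at 0x7f3b5674f740>, 'read_state': <function make.<locals>.<lambda> at 0x7f3b567d85e0>}
scene [[511.94903662   0.         323.13456565]
 [  0.         511.94903662 203.33400275]
 [  0.           0.           1.        ]] [ 0.8162011  -2.42713308  1.24950624] [ 510.5567361   220.25331775 1769.8
[... 1115 characters left out ...]
] 391
top box_base 0.61 [221.5, 216.1, 236.2, 248.8] 432
top gland_tip 0.95 [219.4, 216.2, 235.1, 247.9] 469
top gland_tip 0.56 [294.8, 222.5, 323.1, 239.7] 392
top gland_tip 0.34 [357.6, 218.5, 384.6, 235.1] 295
top cover_long_notched 0.81 [276.4, 182.2, 304.6, 203.0] 278
top cover_long_notched 0.68 [177.3, 224.2, 199.7, 250.2] 298
top notch 0.78 [178.9, 229.7, 197.9, 249.4] 276
top notch 0.56 [276.5, 186.6, 301.8, 204.1] 284
top notch 0.46 [340.1, 171.6, 440.3, 197.2] 1317
top cover_long_plain 0.79 [358.0, 217.9, 382.4, 238.6] 286
top cover_short_notched 0.79 [254.6, 213.0, 272.4, 230.9] 233
top lane 0.75 [339.9, 170.5, 443.5, 196.7] 1354
top box_ahead 0.61 [414.1, 174.8, 443.8, 197.1] 359
```

```bash
python3 - <<'E'
import cv2
a=cv2.imread("pics/top0.png")[150:270,150:460]; cv2.imwrite("pics/top0z.png",cv2.resize(a,None,fx=2.58,fy=2.58,interpolation=cv2.INTER_CUBIC))
a=cv2.imread("pics/scene0.png")[120:370,190:450]; cv2.imwrite("pics/scene0z.png",cv2.resize(a,None,fx=2.4,fy=2.4,interpolation=cv2.INTER_CUBIC))
E
```

```text
(no output)
```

View pics/top0z.png

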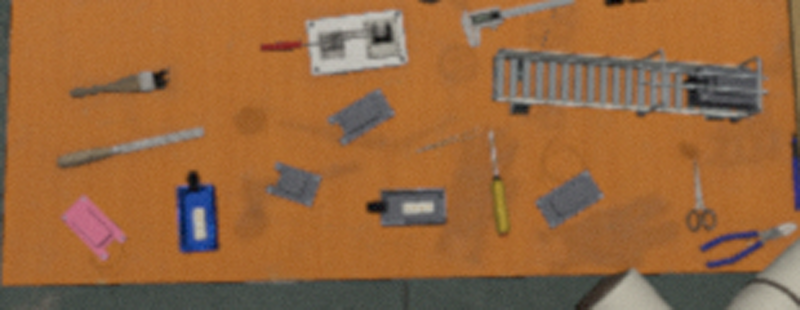

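View pics/scene0z.png

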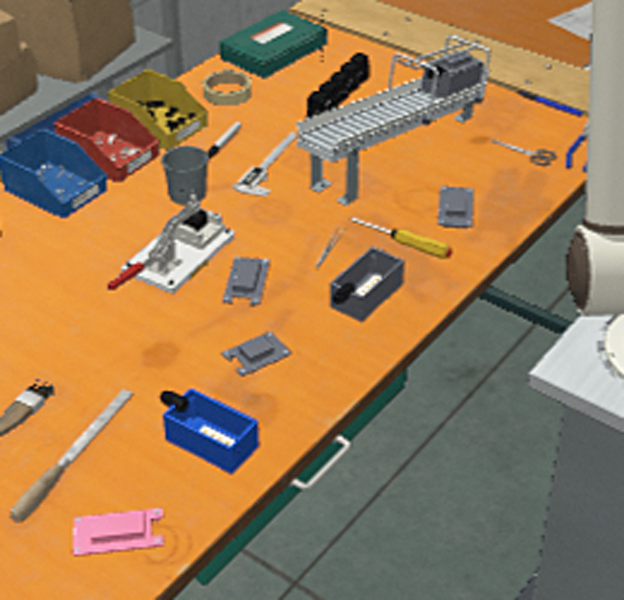

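The top image shows the grey open box at pixel (310,230) with its gland pointing left. The long notched cover is at (290,195), the short one at (264,222), the plain one at (370,228), and the lane is at the upper right. The pink and blue items are look-alikes.

```bash
cat > h.py <<'E'
import numpy as np,cv2
from scipy.spatial.transform import Rotation as R
from bench import arm,get_image,models
def ray_fixed(d,uv):
    Rm=cv2.Rodrigues(np.array(d["rvec"]))[0]; t=np.array(d["tvec"]).ravel()
    c=-Rm.T@t; v=Rm.T@np.linalg.inv(d["K"])@np.array([uv[0],uv[1],1.]); return c,v
def on_plane(c,v,z): return c+v*(z-c[2])/v[2]
def tool(s): return R.from_quat(s["ee_rot"]),np.array(s["position"])
def wrist(name=None):
    s=arm.read_state(); d=get_image("wrist"); d["s"]=s
    if name: cv2.imwrite(name,d["img"][:,:,::-1])
    return d
def ray_wrist(d,uv):
    K=d["K"];f=K[0,0]; x=np.array([uv[0]-K[0,2],uv[1]-K[1,2]]); r=np.hypot(*x); th=r/f
    v=np.array([*(x/max(r,1e-9)*np.sin(th)),np.cos(th)]); T=np.array(d["T_tool_cam"])
    Rt,p=tool(d["s"]); return Rt.apply(T[:3,3])+p, Rt.apply(T[:3,:3]@v)
def proj_wrist(d,P):
    T=np.array(d["T_tool_cam"]);Rt,p=tool(d["s"]); P=np.atleast_2d(P)
    q=Rt.inv().apply(P-p); q=(q-T[:3,3])@T[:3,:3]; r=np.hypot(q[:,0],q[:,1]); th=np.arctan2(r,q[:,2])
    K=d["K"]; return np.c_[K[0,2]+K[0,0]*th*q[:,0]/r, K[1,2]+K[0,0]*th*q[:,1]/r]
def proj_fixed(d,P): return cv2.projectPoints(np.atleast_2d(P).astype(float),np.array(d["rvec"]),np.array(d["tvec"]),d["K"],None)[0][:,0]
E
python3 - <<'E'
from h import *
d=get_image("top")
for n,uv,z in [("box ctr rim",(310,230),50),("gland",(295,230),50),("cover",(290,195),12),("short",(264,222),12),("plain",(370,228),12)]:
    print(n,on_plane(*ray_fixed(d,uv),z).round(0))
# lane corners in zoom coords
for uvz,z in [((495,78),125),((760,92),45)]:
    uv=(150+uvz[0]/2.58,150+uvz[1]/2.58); print("lane",on_plane(*ray_fixed(d,uv),z).round(0))
s=arm.read_state();print(tool(s)[0].as_matrix().round(3))
d=wrist("pics/w0.png"); print(d["K"],d["T_tool_cam"])
E
```

```text
box ctr rim [426. 162.  50.]
gland [428. 228.  50.]
cover [591. 251.  12.]
short [470. 369.  12.]
plain [ 434. -106.   12.]
lane [631.  20. 125.]
lane [ 614. -442.   45.]
[[-0.    -0.431  0.902]
 [-0.     0.902  0.431]
 [-1.    -0.    -0.   ]]
[[309.70691629   0.         318.71288109]
 [  0.         309.70691629 199.30518579]
 [  0.           0.           1.        ]] [[-1.36399241e-04 -2.70725323e-01  9.62656627e-01 -1.41995467e+02]
 [ 9.99999821e-01 -5.97041386e-04 -2.62139220e-05  1.20056750e+00]
 [ 5.81842619e-04  9.62656451e-01  2.70725356e-01 -6.92328310e+01]
 [ 0.00000000e+00  0.00000000e+00  0.00000000e+00  1.00000000e+00]]
```

View pics/w0.png

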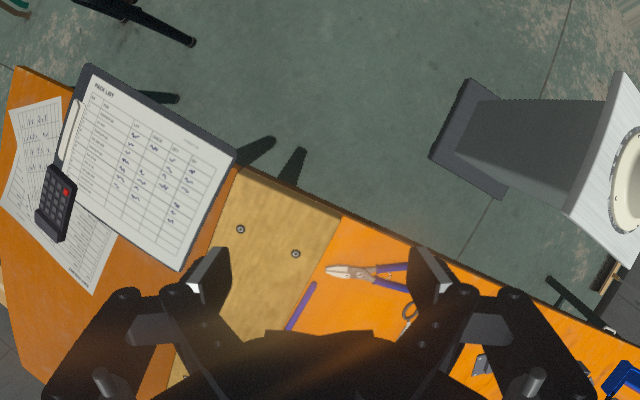

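```bash
cat >> h.py <<'E'
def plan(P=None,yaw=None,pitch=0,Q=None):
    """shift & rotvec in tool axes to target P; orientation: tool x down, tool z at yaw deg; then rotated about world x by pitch deg"""
    s=arm.read_state(); Rt,p=tool(s)
    if P is not None: print("shift m",(Rt.inv().apply(np.array(P)-p)/1000).round(4), end=" ")
    if Q is None and yaw is not None:
        y=np.radians(yaw); z=np.array([np.cos(y),np.sin(y),0]); x=np.array([0,0,-1.]); 
        Q=R.from_matrix(np.c_[x,np.cross(z,x),z]); Q=R.from_euler('x',pitch,degrees=True)*Q
    if Q is not None: print("rot deg",np.degrees((Rt.inv()*Q).as_rotvec()).round(2),end=" ")
    print("| at",p.round(1),"t",round(s["clock"],2),"w",round(s["gripper_width"],1))
E
python3 -c "
from h import *
plan((480,-230,310),90)"
```

```text
shift m [-0.0787  0.2105  0.3339] rot deg [-64.45  -0.     0.  ] | at [ 269.5 -563.9  231.3] t 1.0 w 85.5
```

Emit:
{"name": "arm_command", "arguments": {"rows": [{"dx": -0.02, "dy": 0.026, "dz": 0.04, "wx": -8, "gripper": -1}, {"dx": -0.04, "dy": 0.052, "dz": 0.08, "wx": -16, "gripper": -1}, {"dx": -0.06, "dy": 0.078, "dz": 0.12, "wx": -24, "gripper": -1}, {"dx": -0.08, "dy": 0.104, "dz": 0.16, "wx": -32, "gripper": -1}, {"dx": -0.08, "dy": 0.13, "dz": 0.2, "wx": -40, "gripper": -1}, {"dx": -0.08, "dy": 0.156, "dz": 0.24, "wx": -48, "gripper": -1}, {"dx": -0.08, "dy": 0.183, "dz": 0.287, "wx": -56.4, "gripper": -1}, {"dx": -0.08, "dy": 0.21, "dz": 0.334, "wx": -64.4, "gripper": -1}]}}

```text
validation failed for argument at $.ro...
```

```bash
python3 -c "
from h import *
plan((510,160,330),90)"
```

```text
shift m [-0.0987  0.5494  0.5291] rot deg [-64.45  -0.     0.  ] | at [ 269.5 -563.9  231.3] t 1.0 w 85.5
```

Emit:
{"name": "arm_command", "arguments": {"rows": [{"dx": -0.02, "dy": 0.026, "dz": 0.04, "wx": -8, "wy": 0, "wz": 0, "gripper": -1}, {"dx": -0.04, "dy": 0.052, "dz": 0.08, "wx": -16, "wy": 0, "wz": 0, "gripper": -1}, {"dx": -0.06, "dy": 0.078, "dz": 0.12, "wx": -24, "wy": 0, "wz": 0, "gripper": -1}, {"dx": -0.08, "dy": 0.104, "dz": 0.16, "wx": -32, "wy": 0, "wz": 0, "gripper": -1}, {"dx": -0.08, "dy": 0.13, "dz": 0.2, "wx": -40, "wy": 0, "wz": 0, "gripper": -1}, {"dx": -0.08, "dy": 0.156, "dz": 0.24, "wx": -48, "wy": 0, "wz": 0, "gripper": -1}, {"dx": -0.08, "dy": 0.183, "dz": 0.287, "wx": -56.4, "wy": 0, "wz": 0, "gripper": -1}, {"dx": -0.08, "dy": 0.21, "dz": 0.334, "wx": -64.4, "wy": 0, "wz": 0, "gripper": -1}]}}

```text
clock: 1.8
position: [475.2, -237.0, 311.9]
ee_rot: [0.502, -0.499, -0.501, -0.499]
contact_force: [0.7, -0.4, 0.2]
gripper_width: 85.4
```

```bash
python3 -c "
from h import *
plan((510,160,330),90)"
```

```text
shift m [-0.0182 -0.0368  0.3968] rot deg [ 0.28 -0.02  0.07] | at [ 475.2 -237.   311.9] t 1.8 w 85.4
```

Emit:
{"name": "arm_command", "arguments": {"rows": [{"dx": -0.003, "dy": -0.005, "dz": 0.05, "wx": 0, "wy": 0, "wz": 0, "gripper": -1}, {"dx": -0.006, "dy": -0.01, "dz": 0.1, "wx": 0, "wy": 0, "wz": 0, "gripper": -1}, {"dx": -0.009, "dy": -0.015, "dz": 0.15, "wx": 0, "wy": 0, "wz": 0, "gripper": -1}, {"dx": -0.012, "dy": -0.02, "dz": 0.2, "wx": 0, "wy": 0, "wz": 0, "gripper": -1}, {"dx": -0.015, "dy": -0.025, "dz": 0.25, "wx": 0, "wy": 0, "wz": 0, "gripper": -1}, {"dx": -0.018, "dy": -0.03, "dz": 0.3, "wx": 0, "wy": 0, "wz": 0, "gripper": -1}, {"dx": -0.018, "dy": -0.037, "dz": 0.35, "wx": 0, "wy": 0, "wz": 0, "gripper": -1}, {"dx": -0.018, "dy": -0.037, "dz": 0.397, "wx": 0, "wy": 0, "wz": 0, "gripper": -1}]}}

```text
clock: 2.6
position: [510.2, 160.9, 330.2]
ee_rot: [0.502, -0.498, -0.501, -0.499]
contact_force: [1.0, 0.3, 0.5]
gripper_width: 85.5
```

```bash
python3 - <<'E'
from h import *
d=wrist("pics/w1.png"); np.save("w1s.npy",d["s"],allow_pickle=True)
print(d["s"]["position"],d["s"]["joint_vel"].round(3))
for q in ["box_base","cover_long_notched","cover_short_notched"]:
    for r in models.cut_out("wrist",q): print(q,round(r["conf"],2),r["extent"],r["mask"].sum())
E
```

```text
[510.21727145 160.94346448 330.18327346] [ 0.831  0.244  0.287 -0.002 -0.053 -0.828]
box_base 0.72 [352.2, 126.0, 400.4, 222.8] 3786
box_base 0.47 [381.6, 335.9, 395.3, 343.6] 57
cover_long_notched 0.74 [238.1, 181.0, 302.2, 253.0] 2084
```

View pics/w1.png

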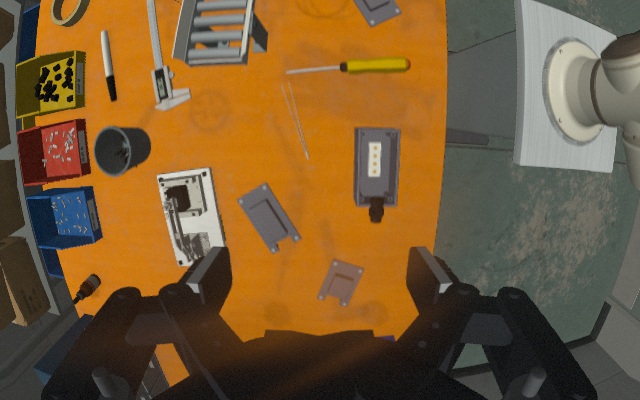

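```bash
cat >> h.py <<'E'
def rectfit(d,mask,z):
    cs,_=cv2.findContours(mask.astype(np.uint8),cv2.RETR_EXTERNAL,cv2.CHAIN_APPROX_NONE); c=max(cs,key=cv2.contourArea)[:,0]
    P=np.array([on_plane(*ray_wrist(d,uv),z)[:2] for uv in c]); return P,cv2.minAreaRect(P.astype(np.float32))
def box3d(x,y,yaw,rect,z):  # rect (x0,x1,y0,y1)
    a=np.radians(yaw);c=np.array([[rect[0],rect[2]],[rect[1],rect[2]],[rect[1],rect[3]],[rect[0],rect[3]]])
    Rm=np.array([[np.cos(a),-np.sin(a)],[np.sin(a),np.cos(a)]]); q=c@Rm.T+[x,y]; return np.c_[q,np.full(4,z)]
def draw(im,pts,col): cv2.polylines(im,[np.round(pts*8).astype(np.int32)],True,col,1,cv2.LINE_AA,3)
E
python3 - <<'E'
from h import *
import pickle
d=wrist("pics/w2.png"); print(d["s"]["position"].round(1),d["s"]["joint_vel"].round(3))
m={}
for q,z in [("box_base",50),("cover_long_notched",12)]:
    r=models.cut_out("wrist",q)
    for k in r[:2]:
        P,re=rectfit(d,k["mask"],z); print(q,round(k["conf"],2),re)
    m[q]=r
pickle.dump((d,m),open("w2.pkl","wb"))
a=d["img"][100:280,200:440,::-1]; cv2.imwrite("pics/w2z.png",cv2.resize(a,None,fx=3.3,fy=3.3,interpolation=cv2.INTER_CUBIC))
E
```

```text
[509.9 159.9 329.5] [-0.04  -0.019 -0.01   0.003 -0.001  0.002]
box_base 0.64 ((428.04583740234375, 176.90298461914062), (66.00559997558594, 138.72789001464844), 1.6490004062652588)
box_base 0.54 ((379.7154541015625, 466.90936279296875), (7.336122035980225, 10.478569030761719), 85.18050384521484)
cover_long_notched 0.66 ((589.0294799804688, 253.96255493164062), (57.57384490966797, 107.86369323730469), 30.12639045715332)
```

View pics/w2z.png

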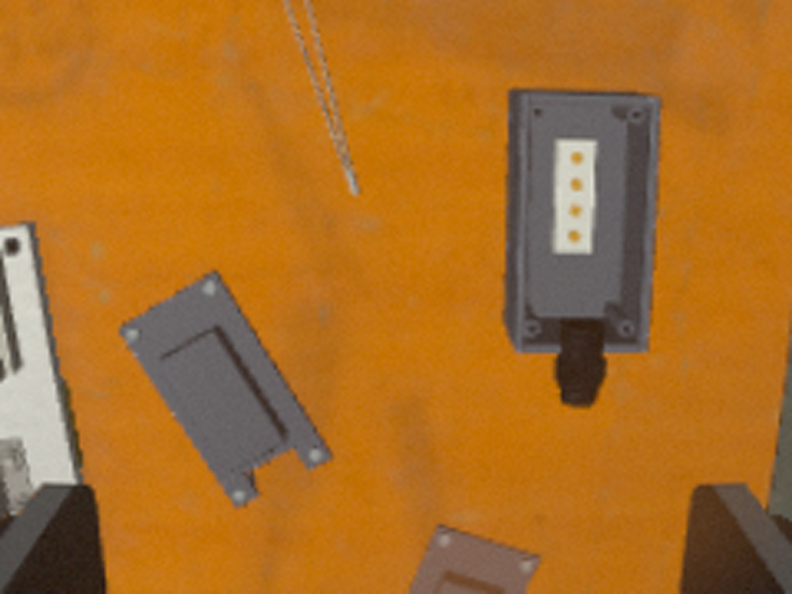

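The cover outline fits at 57.6 x 107.9 mm, centre (589,254). Its notch points lower right in the image, so yaw is about 120°. The box rim is at (428, ~165). I'll move over the cover.

```bash
python3 -c "
from h import *
plan((589,254,110),120.1)"
```

```text
shift m [ 0.2201 -0.0789  0.096 ] rot deg [-29.89  -0.04   0.08] | at [510.1 157.8 330.1] t 2.95 w 85.6
```

Emit:
{"name": "arm_command", "arguments": {"rows": [{"dx": 0.03, "dy": -0.01, "dz": 0.012, "wx": -4, "wy": 0, "wz": 0, "gripper": -1}, {"dx": 0.06, "dy": -0.02, "dz": 0.024, "wx": -8, "wy": 0, "wz": 0, "gripper": -1}, {"dx": 0.09, "dy": -0.03, "dz": 0.036, "wx": -12, "wy": 0, "wz": 0, "gripper": -1}, {"dx": 0.12, "dy": -0.045, "dz": 0.05, "wx": -17, "wy": 0, "wz": 0, "gripper": -1}, {"dx": 0.15, "dy": -0.06, "dz": 0.07, "wx": -22, "wy": 0, "wz": 0, "gripper": -1}, {"dx": 0.18, "dy": -0.079, "dz": 0.096, "wx": -26, "wy": 0, "wz": 0, "gripper": -1}, {"dx": 0.205, "dy": -0.079, "dz": 0.096, "wx": -29.9, "wy": 0, "wz": 0, "gripper": -0.6}, {"dx": 0.22, "dy": -0.079, "dz": 0.096, "wx": -29.9, "wy": 0, "wz": 0, "gripper": -0.3}]}}

```text
clock: 3.75
position: [588.8, 252.4, 107.3]
ee_rot: [-0.612, 0.354, 0.613, 0.352]
contact_force: [0.2, 0.2, -0.7]
gripper_width: 58.8
```

```bash
python3 - <<'E'
from h import *
import pickle
wrist()
d=wrist("pics/w3.png"); print(d["s"]["position"].round(1),d["s"]["gripper_width"],d["s"]["joint_vel"].round(3))
for k in models.cut_out("wrist","cover_long_notched")[:2]:
        P,re=rectfit(d,k["mask"],12); print(round(k["conf"],2),re,k["extent"])
plan((589,254,11),120.1)
E
```

```text
[587.6 251.5 105.3] 55.4249852382262 [-0.001 -0.03   0.01  -0.    -0.069 -0.009]
0.9 ((589.42333984375, 254.16888427734375), (58.85680389404297, 108.20762634277344), 29.55669403076172) [278.5, 135.1, 349.0, 263.7]
shift m [ 0.0984 -0.0008  0.0016] rot deg [-0.09 -0.09 -0.06] | at [589.1 252.4 109.4] t 3.9 w 55.5
```

View pics/w3.png

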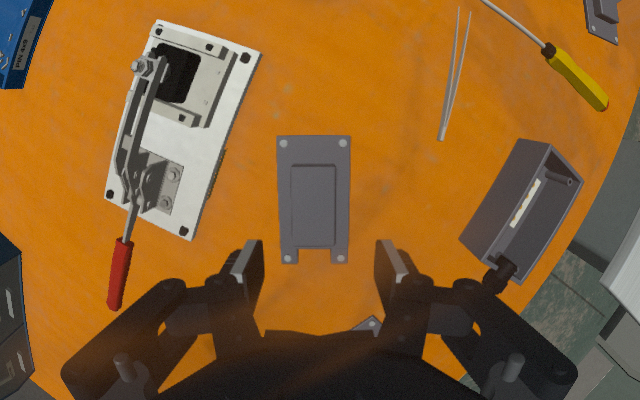

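Emit:
{"name": "arm_command", "arguments": {"rows": [{"dx": 0.03, "dy": -0.001, "dz": 0.002, "wx": 0, "wy": 0, "wz": 0, "gripper": -0.3}, {"dx": 0.06, "dy": -0.001, "dz": 0.002, "wx": 0, "wy": 0, "wz": 0, "gripper": -0.3}, {"dx": 0.085, "dy": -0.001, "dz": 0.002, "wx": 0, "wy": 0, "wz": 0, "gripper": -0.3}, {"dx": 0.094, "dy": -0.001, "dz": 0.002, "wx": 0, "wy": 0, "wz": 0, "gripper": -0.3}, {"dx": 0.098, "dy": -0.001, "dz": 0.002, "wx": 0, "wy": 0, "wz": 0, "gripper": -0.3}, {"dx": 0.098, "dy": -0.001, "dz": 0.002, "wx": 0, "wy": 0, "wz": 0, "gripper": 0.2}, {"dx": 0.098, "dy": -0.001, "dz": 0.002, "wx": 0, "wy": 0, "wz": 0, "gripper": 1}, {"dx": 0.098, "dy": -0.001, "dz": 0.002, "wx": 0, "wy": 0, "wz": 0, "gripper": 1}]}}

```text
clock: 4.7
position: [590.2, 255.1, 13.5]
ee_rot: [0.613, -0.353, -0.612, -0.354]
contact_force: [0.2, -0.3, 3.5]
gripper_width: 32.0
```

```bash
python3 - <<'E'
from h import *
d=wrist("pics/w4.png")
for i in range(3):
    s=arm.read_state(); print(s["position"].round(1),round(s["gripper_width"],1),s["contact_force"].round(1)); get_image("wrist")
E
```

```text
[590.2 255.1  13.4] 32.3 [-1.8  0.2  5.2]
[590.2 255.1  13.4] 32.2 [-0.4 -1.1  5. ]
[590.2 255.1  13.4] 32.5 [-0.6 -1.2  6.5]
```

View pics/w4.png

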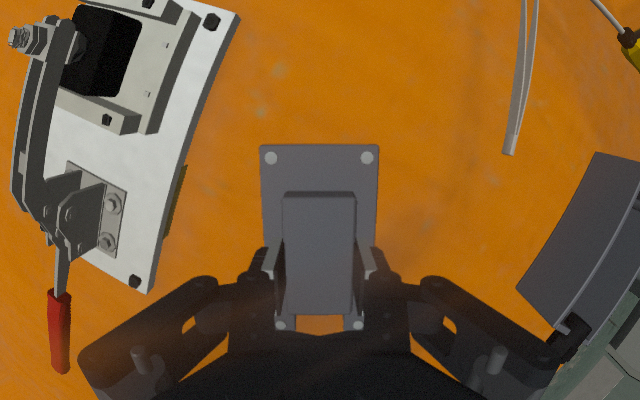

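```bash
python3 -c "
from h import *
plan((428,245,125),91.5)"
```

```text
shift m [-0.1121  0.1452  0.0723] rot deg [28.54 -0.06  0.16] | at [590.2 255.1  13.4] t 4.9 w 32.2
```

Emit:
{"name": "arm_command", "arguments": {"rows": [{"dx": -0.015, "dy": 0.0, "dz": 0.0, "wx": 0, "wy": 0, "wz": 0, "gripper": 1}, {"dx": -0.045, "dy": 0.0, "dz": 0.0, "wx": 0, "wy": 0, "wz": 0, "gripper": 1}, {"dx": -0.08, "dy": 0.01, "dz": 0.005, "wx": 4, "wy": 0, "wz": 0, "gripper": 1}, {"dx": -0.112, "dy": 0.04, "dz": 0.02, "wx": 9, "wy": 0, "wz": 0, "gripper": 1}, {"dx": -0.112, "dy": 0.075, "dz": 0.037, "wx": 15, "wy": 0, "wz": 0, "gripper": 1}, {"dx": -0.112, "dy": 0.11, "dz": 0.055, "wx": 21, "wy": 0, "wz": 0, "gripper": 1}, {"dx": -0.112, "dy": 0.135, "dz": 0.067, "wx": 26, "wy": 0, "wz": 0, "gripper": 1}, {"dx": -0.112, "dy": 0.145, "dz": 0.072, "wx": 28.5, "wy": 0, "wz": 0, "gripper": 1}]}}

```text
clock: 5.7
position: [425.6, 244.0, 125.9]
ee_rot: [0.507, -0.493, -0.506, -0.494]
contact_force: [0.6, 0.3, -0.7]
gripper_width: 32.4
```

```bash
python3 - <<'E'
from h import *
import pickle
wrist();wrist()
d=wrist("pics/w5.png"); s=arm.read_state();print(d["s"]["position"].round(1),s["position"].round(1),d["s"]["gripper_width"],d["s"]["joint_vel"].round(3))
r=models.cut_out("wrist","box_base"); c=models.cut_out("wrist","cover_long_notched")
for k in r+c: print(k["conf"],k["extent"])
pickle.dump((d,r,c),open("w5.pkl","wb"))
E
```

```text
[426.8 244.6 126. ] [428.1 245.2 126. ] 32.377488775717175 [-0.024  0.038  0.054  0.018  0.011  0.045]
0.87 [278.2, 21.9, 365.5, 145.1]
0.67 [259.4, 143.8, 378.7, 333.4]
```

View pics/w5.png

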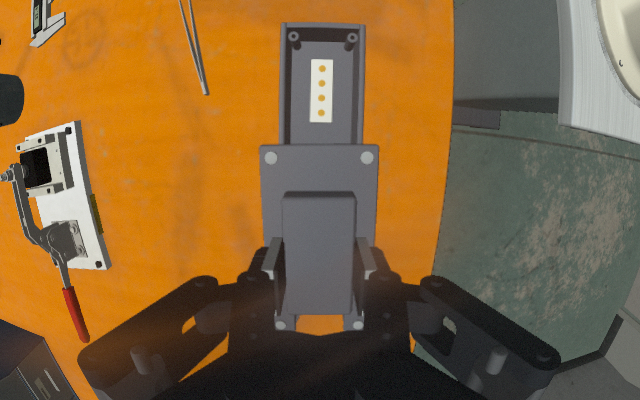

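```bash
cat > fit.py <<'E'
from h import *
import pickle,sys
from scipy.optimize import least_squares
def edgefit(d,segs_fn,p0,rng=6):
    """segs_fn(p)-> list of (A,B,inside_dir 3d) world segments; seek strongest brightness/chroma gradient along normal"""
    im=cv2.GaussianBlur(d["img"],(0,0),0.8).astype(float); feat=np.dstack([im[:,:,0]-im[:,:,2],im.sum(2)/3])
    def sample(uv): return np.dstack([cv2.remap(feat[:,:,i].astype(np.float32),uv[...,0].astype(np.float32),uv[...,1].astype(np.float32),cv2.INTER_LINEAR) for i in range(2)])
    p=np.array(p0,float)
    for it in range(6):
        obs=[]
        for A,B,n in segs_fn(p):
            t=np.linspace(.08,.92,25)[:,None]; X=A+(B-A)*t; offs=np.arange(-rng,rng+.01,.25)
            Y=X[:,None,:]-n*offs[None,:,None]; uv=proj_wrist(d,Y.reshape(-1,3)).reshape(len(t),len(offs),2)
            v=sample(uv)[:,:,0]; g=np.abs(np.gradient(cv2.GaussianBlur(v,(1,9),2) if False else v,axis=1))
            k=g.argmax(1); ok=g.max(1)>1.5
            obs.append((offs[k],ok,X,n))
        J=[];r=[];eps=1e-3
        base=segs_fn(p)
        res=np.concatenate([o[0][o[1]] for o in obs]); 
        # outward offset = -(n . dX): linearise numerically
        cols=[]
        for j in range(len(p)):
            q=p.copy();q[j]+=eps; s2=segs_fn(q); col=[]
            for (A,B,n),(A2,B2,_),o in zip(base,s2,obs):
                t=np.linspace(.08,.92,25)[:,None]; dX=((A2-A)*(1-t)+(B2-B)*t)/eps; col.append((-(dX@n))[o[1]])
            cols.append(np.concatenate(col))
        Jm=np.c_[tuple(cols)]
        sol=least_squares(lambda x:Jm@x-res,np.zeros(len(p)),loss='soft_l1',f_scale=0.7).x
        p=p+sol
    e=Jm@np.zeros(len(p))-res
    print("fit",p.round(2),"med|res|",np.median(np.abs(res)).round(2),"n",[int(o[1].sum()) for o in obs],[np.median(o[0][o[1]]).round(2) for o in obs if o[1].any()])
    return p
def rect_segs(rect,z,sides):
    def f(p):
        x,y,yaw=p; P=box3d(x,y,yaw,rect,z); c=P.mean(0); out=[]
        for i in sides:
            A,B=P[i],P[(i+1)%4]; m=(A+B)/2; t=(B-A)/np.linalg.norm(B-A); n=c-m; n=n-t*(n@t); out.append((A,B,n/np.linalg.norm(n)))
        return out
    return f
E
python3 - <<'E'
from fit import *
d,r,c=pickle.load(open("w5.pkl","rb"))
# sides: 0: y0 side (x0->x1), 1: +x end, 2: y1 side, 3: -x end ; only rear half visible
f=rect_segs((-56,0,-30,30),50,[0,2,3])
p=edgefit(d,f,(428,165,91.5))
tcp=d["s"]["position"]
g=rect_segs((-54,0,-28.5,28.5),tcp[2]-5.4+4,[0,2,3])
pc=edgefit(d,g,(tcp[0],tcp[1],91.5))
im=d["img"][:,:,::-1].copy(); im=cv2.resize(im,None,fx=3,fy=3,interpolation=cv2.INTER_CUBIC)
draw(im,(proj_wrist(d,box3d(*p,(-56,56,-30,30),50))+.5)*3-.5,(0,255,0))
draw(im,(proj_wrist(d,box3d(*p,(-51.5,51.5,-25.5,25.5),50))+.5)*3-.5,(255,255,0))
draw(im,(proj_wrist(d,box3d(*pc,(-54,54,-28.5,28.5),tcp[2]-1.4))+.5)*3-.5,(0,0,255))
cv2.imwrite("pics/w5o.png",im[20:620,600:1360])
E
```

```text
fit [426.69 165.66  90.16] med|res| 0.25 n [25, 25, 25] [np.float64(-0.25), np.float64(-0.25), np.float64(0.0)]
fit [425.78 244.39  91.89] med|res| 0.25 n [25, 25, 8] [np.float64(-0.25), np.float64(-0.25), np.float64(0.0)]
```

View pics/w5o.png

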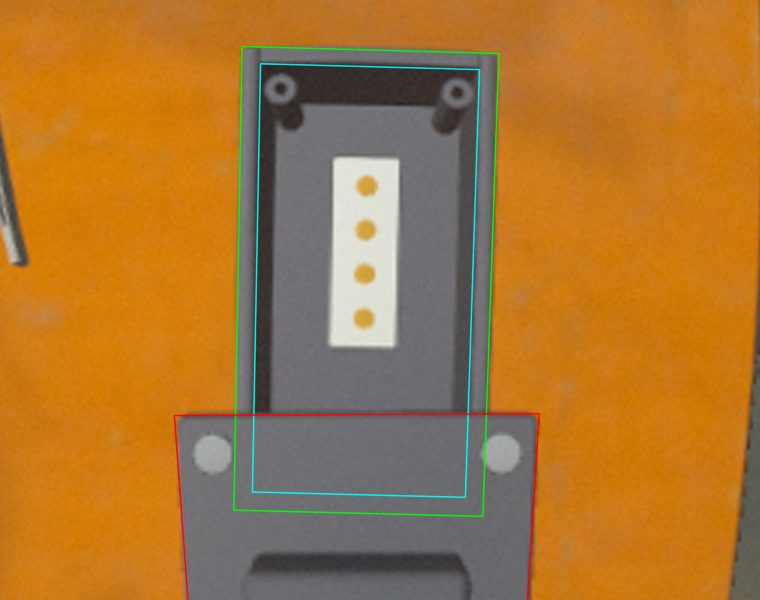

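```bash
python3 - <<'E'
from fit import *
wrist();wrist()
for i in range(2):
    d=wrist(f"pics/w6_{i}.png"); tcp=d["s"]["position"]; Rt=tool(d["s"])[0].as_matrix(); yaw=np.degrees(np.arctan2(Rt[1,2],Rt[0,2]))
    print(tcp.round(1),yaw.round(2),Rt[:,0].round(4))
    p=edgefit(d,rect_segs((-56,0,-30,30),50,[0,2,3]),(427,165.5,90.3))
    pc=edgefit(d,rect_segs((-54,0,-28.5,28.5),tcp[2]-1.4,[0,2,3]),(tcp[0],tcp[1],91.5))
    print("delta",(p-pc).round(2)); print(tool(d["s"])[0].inv().apply([*(p-pc)[:2],0]).round(2))
E
```

```text
[429.1 245.1 125. ] 91.54 [ 0.0033  0.     -1.    ]
fit [426.53 165.59  90.22] med|res| 0.25 n [25, 25, 25] [np.float64(-0.25), np.float64(-0.25), np.float64(0.0)]
fit [428.08 244.82  91.71] med|res| 0.25 n [25, 25, 7] [np.float64(-0.25), np.float64(-0.25), np.float64(0.0)]
delta [ -1.56 -79.22  -1.49]
[-1.000e-02  3.680e+00 -7.915e+01]
[429.  245.  124.8] 91.52 [ 3.e-03 -3.e-04 -1.e+00]
fit [426.55 165.63  90.18] med|res| 0.25 n [25, 25, 25] [np.float64(-0.25), np.float64(-0.25), np.float64(0.0)]
fit [427.96 244.65  91.72] med|res| 0.25 n [25, 25, 8] [np.float64(-0.25), np.float64(-0.25), np.float64(0.0)]
delta [ -1.41 -79.01  -1.54]
[ 2.000e-02  3.510e+00 -7.895e+01]
```

```bash
python3 -c "
from h import *
plan((427.55,165.9,80),90.02)"
```

```text
shift m [ 0.0448  0.0036 -0.0789] rot deg [ 1.5  -0.03  0.16] | at [428.9 244.9 124.7] t 6.15 w 32.3
```

Emit:
{"name": "arm_command", "arguments": {"rows": [{"dx": 0.0, "dy": 0.001, "dz": -0.02, "wx": 0.5, "wy": 0, "wz": 0, "gripper": 1}, {"dx": 0.0, "dy": 0.002, "dz": -0.04, "wx": 1, "wy": 0, "wz": 0, "gripper": 1}, {"dx": 0.01, "dy": 0.003, "dz": -0.06, "wx": 1.5, "wy": 0, "wz": 0.1, "gripper": 1}, {"dx": 0.025, "dy": 0.0035, "dz": -0.074, "wx": 1.5, "wy": 0, "wz": 0.15, "gripper": 1}, {"dx": 0.04, "dy": 0.0035, "dz": -0.079, "wx": 1.5, "wy": 0, "wz": 0.15, "gripper": 1}, {"dx": 0.045, "dy": 0.0035, "dz": -0.079, "wx": 1.5, "wy": 0, "wz": 0.15, "gripper": 1}, {"dx": 0.045, "dy": 0.0035, "dz": -0.079, "wx": 1.5, "wy": 0, "wz": 0.15, "gripper": 1}, {"dx": 0.045, "dy": 0.0035, "dz": -0.079, "wx": 1.5, "wy": 0, "wz": 0.15, "gripper": 1}]}}

```text
clock: 6.95
position: [428.1, 165.9, 80.3]
ee_rot: [0.5, -0.5, -0.5, -0.5]
contact_force: [0.4, 0.1, -0.3]
gripper_width: 32.5
```

```bash
python3 -c "
from h import *
d=wrist('pics/w7.png');wrist()
plan((427.55,165.9,55.4),90.02); print(arm.read_state()['contact_force'])"
```

```text
shift m [ 0.0251  0.0006 -0.0004] rot deg [0.02 0.03 0.09] | at [428.1 166.3  80.5] t 7.05 w 31.7
[ 0.30651442 -0.16394165 -1.57144113]
```

View pics/w7.png

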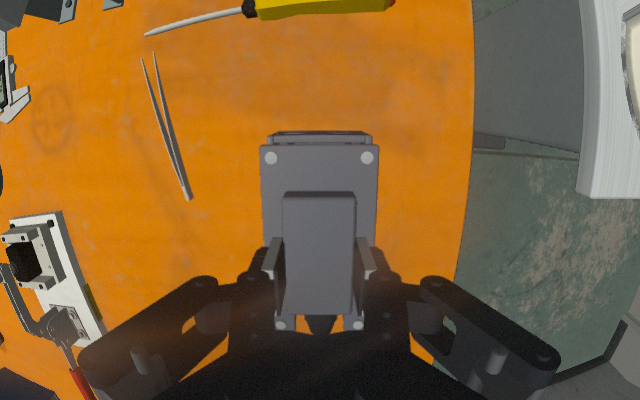

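Emit:
{"name": "arm_command", "arguments": {"rows": [{"dx": 0.006, "dy": 0.0006, "dz": -0.0004, "wx": 0, "wy": 0, "wz": 0, "gripper": 1}, {"dx": 0.01, "dy": 0.0006, "dz": -0.0004, "wx": 0, "wy": 0, "wz": 0, "gripper": 1}, {"dx": 0.014, "dy": 0.0006, "dz": -0.0004, "wx": 0, "wy": 0, "wz": 0, "gripper": 1}, {"dx": 0.017, "dy": 0.0006, "dz": -0.0004, "wx": 0, "wy": 0, "wz": 0, "gripper": 1}, {"dx": 0.019, "dy": 0.0006, "dz": -0.0004, "wx": 0, "wy": 0, "wz": 0, "gripper": 1}, {"dx": 0.021, "dy": 0.0006, "dz": -0.0004, "wx": 0, "wy": 0, "wz": 0, "gripper": 1}, {"dx": 0.023, "dy": 0.0006, "dz": -0.0004, "wx": 0, "wy": 0, "wz": 0, "gripper": 1}, {"dx": 0.024, "dy": 0.0006, "dz": -0.0004, "wx": 0, "wy": 0, "wz": 0, "gripper": 1}]}}

```text
clock: 7.85
position: [427.6, 165.9, 56.3]
ee_rot: [0.5, -0.499, -0.5, -0.5]
contact_force: [0.5, 0.0, -1.9]
gripper_width: 32.0
```

```bash
python3 -c "
from h import *
d=wrist('pics/w8.png');wrist()
plan((427.55,165.9,55.4),90.02); print(arm.read_state()['contact_force'])"
```

```text
shift m [ 0.0009 -0.      0.    ] rot deg [0.02 0.02 0.08] | at [427.5 165.9  56.3] t 7.95 w 32.4
[ 0.29153371 -0.0084965  -0.45082123]
```

View pics/w8.png

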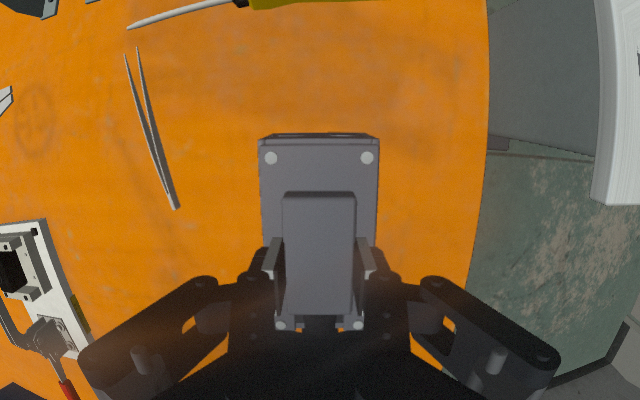

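```bash
python3 -c "
import cv2
a=cv2.imread('pics/w8.png')[115:175,245:395]; cv2.imwrite('pics/w8z.png',cv2.resize(a,None,fx=5.3,fy=5.3,interpolation=cv2.INTER_CUBIC))"
```

```text
(no output)
```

View pics/w8z.png

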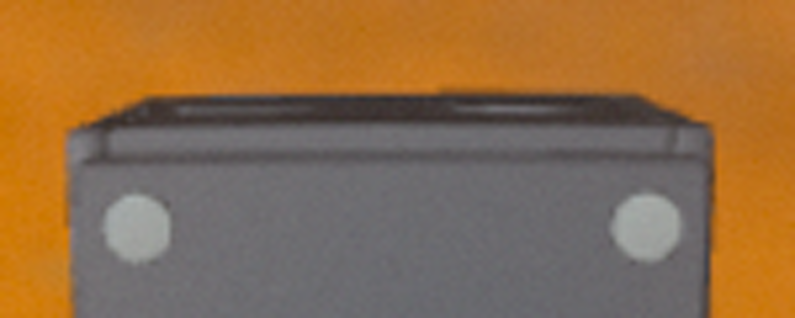

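Emit:
{"name": "arm_command", "arguments": {"rows": [{"dx": 0.001, "dy": 0, "dz": 0, "wx": 0, "wy": 0, "wz": 0, "gripper": 1}, {"dx": 0.0015, "dy": 0, "dz": 0, "wx": 0, "wy": 0, "wz": 0, "gripper": 1}, {"dx": 0.0015, "dy": 0, "dz": 0, "wx": 0, "wy": 0, "wz": 0, "gripper": 1}, {"dx": 0.001, "dy": 0, "dz": 0, "wx": 0, "wy": 0, "wz": 0, "gripper": 0.2}, {"dx": 0.001, "dy": 0, "dz": 0, "wx": 0, "wy": 0, "wz": 0, "gripper": -0.3}, {"dx": 0.0, "dy": 0, "dz": 0, "wx": 0, "wy": 0, "wz": 0, "gripper": -1}, {"dx": -0.02, "dy": 0, "dz": 0, "wx": 0, "wy": 0, "wz": 0, "gripper": -1}, {"dx": -0.05, "dy": 0, "dz": 0, "wx": 0, "wy": 0, "wz": 0, "gripper": -1}]}}

```text
clock: 8.75
position: [426.3, 164.9, 105.4]
ee_rot: [-0.5, 0.501, 0.5, 0.499]
contact_force: [0.9, 1.4, 0.5]
gripper_width: 85.4
```

```bash
python3 - <<'E'
from h import *
wrist();d=wrist('pics/w9.png'); wrist()
plan((427.55,165.9,20),90.02); print(arm.read_state()['contact_force'])
a=cv2.imread('pics/w9.png')[80:330,210:430]; cv2.imwrite('pics/w9z.png',cv2.resize(a,None,fx=2.4,fy=2.4,interpolation=cv2.INTER_CUBIC))
E
```

```text
shift m [ 0.088   0.0014 -0.0012] rot deg [0.03 0.19 0.29] | at [428.5 166.8 108. ] t 8.9 w 85.5
[-0.38093292 -0.5213283  -0.30283134]
```

View pics/w9z.png

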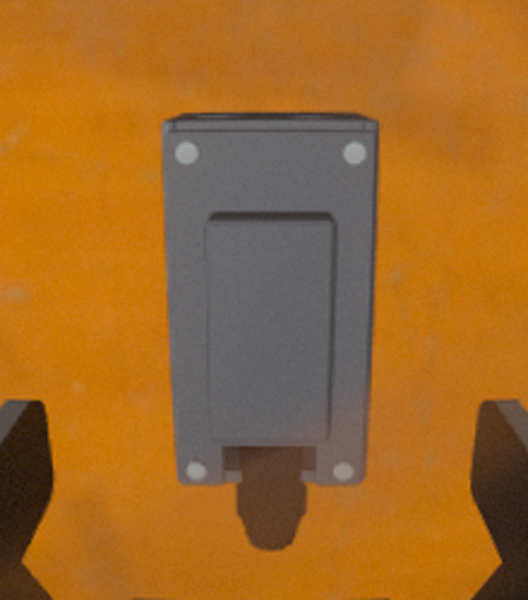

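The cover is seated with the notch around the gland. Next I'll look at the lane with the gripper empty.

```bash
python3 -c "
from h import *
plan((600,-30,340),90.0)"
```

```text
shift m [-0.2318 -0.1725 -0.1961] rot deg [0.05 0.19 0.29] | at [428.5 166.8 108. ] t 8.9 w 85.5
```

Emit:
{"name": "arm_command", "arguments": {"rows": [{"dx": -0.045, "dy": -0.01, "dz": -0.01, "wx": 0, "wy": 0, "wz": 0, "gripper": -1}, {"dx": -0.085, "dy": -0.025, "dz": -0.03, "wx": 0, "wy": 0, "wz": 0, "gripper": -1}, {"dx": -0.12, "dy": -0.045, "dz": -0.055, "wx": 0, "wy": 0, "wz": 0, "gripper": -1}, {"dx": -0.15, "dy": -0.07, "dz": -0.085, "wx": 0, "wy": 0, "wz": 0, "gripper": -1}, {"dx": -0.175, "dy": -0.1, "dz": -0.115, "wx": 0, "wy": 0, "wz": 0, "gripper": -1}, {"dx": -0.2, "dy": -0.13, "dz": -0.145, "wx": 0, "wy": 0, "wz": 0, "gripper": -1}, {"dx": -0.22, "dy": -0.155, "dz": -0.175, "wx": 0, "wy": 0, "wz": 0, "gripper": -1}, {"dx": -0.232, "dy": -0.172, "dz": -0.196, "wx": 0, "wy": 0, "wz": 0, "gripper": -1}]}}

```text
clock: 9.7
position: [601.1, -31.9, 340.4]
ee_rot: [-0.5, 0.498, 0.499, 0.502]
contact_force: [-0.5, -0.3, -0.6]
gripper_width: 85.0
```

```bash
python3 - <<'E'
from h import *
import pickle
wrist();wrist();wrist();d=wrist('pics/w10.png'); s=arm.read_state(); print(d["s"]["position"],s["position"])
t=get_image("top"); sc=get_image("scene"); pickle.dump((d,t,sc),open("w10.pkl","wb"))
cv2.imwrite("pics/sc10.png",cv2.resize(sc["img"][120:230,290:420,::-1],None,fx=5.5,fy=5.5,interpolation=cv2.INTER_CUBIC))
E
```

```text
[600.17651706 -30.99269801 338.72891572] [599.28360771 -30.13643333 338.33579288]
```

View pics/w10.png

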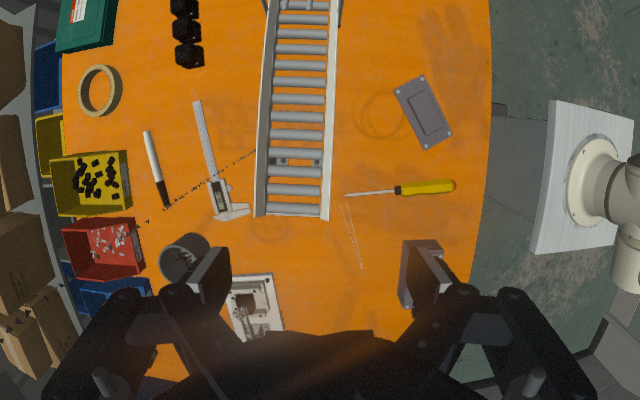

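View pics/sc10.png

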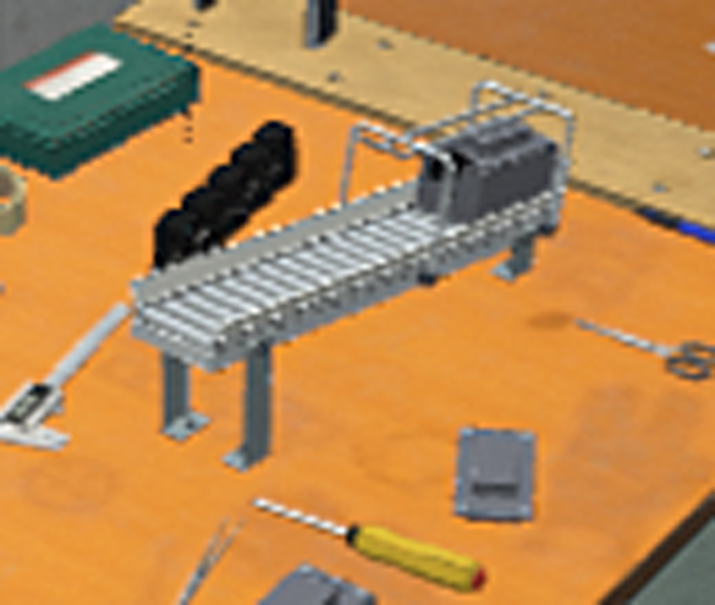

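```bash
cat > lane.py <<'E'
from fit import *
def lane_pts(p,P):
    x,y,yaw=p; Rl=R.from_euler('z',yaw,degrees=True)*R.from_euler('y',-11,degrees=True)
    return Rl.apply(np.atleast_2d(P))+[x,y,42]
def lane_R(yaw): return R.from_euler('z',yaw,degrees=True)*R.from_euler('y',-11,degrees=True)
E
python3 - <<'E'
from lane import *
d,t,sc=pickle.load(open("w10.pkl","rb"))
def segs(p):
    out=[]
    for s in (1,-1):
        A,B=lane_pts(p,[[260,44*s,18],[446,44*s,18]]); n=lane_R(p[2]).apply([0,-s,0]); out.append((A,B,n))
    for s in (1,-1):
        A,B=lane_pts(p,[[450,43*s,16],[450,37*s,5]]); n=lane_R(p[2]).apply([-1,0,0]); out.append((A,B,n))
    return out
p=edgefit(d,segs,(612,-425,89),8)
p=edgefit(d,segs,p,4)
print("load",lane_pts(p,[[325,0,0],[450,0,0],[232,0,92]]).round(1))
def poly(): return [[[0,s*w,z],[450,s*w,z]] for s in(1,-1) for w,z in((34,0),(44,18))]+[[[450,-44,18],[450,-34,0],[450,34,0],[450,44,18]],[[232,-49,0],[232,-49,88],[232,49,88],[232,49,0]]]
for nm,dd,pr,(r0,r1,c0,c1,f) in (("w",d,proj_wrist,(0,240,220,380,2.5)),("t",t,proj_fixed,(150,220,320,460,5)),("s",sc,proj_fixed,(120,230,290,420,5.5))):
    im=cv2.resize(dd["img"][r0:r1,c0:c1,::-1],None,fx=f,fy=f,interpolation=cv2.INTER_CUBIC)
    for L in poly():
        q=(pr(dd,lane_pts(p,L))-[c0,r0]+.5)*f-.5
        cv2.polylines(im,[np.round(q*8).astype(np.int32)],False,(0,255,0),1,cv2.LINE_AA,3)
    cv2.imwrite(f"pics/ov_{nm}.png",im)
E
```

```text
fit [ 610.03 -417.41   87.09] med|res| 0.25 n [25, 25, 25, 25] [np.float64(0.5), np.float64(0.25), np.float64(0.0), np.float64(0.0)]
fit [ 610.28 -417.44   87.13] med|res| 0.25 n [25, 25, 25, 25] [np.float64(0.5), np.float64(0.25), np.float64(0.0), np.float64(-0.25)]
load [[ 626.3  -98.8  104. ]
 [ 632.4   23.7  127.9]
 [ 620.8 -207.5  176.6]]
```

View pics/ov_w.png

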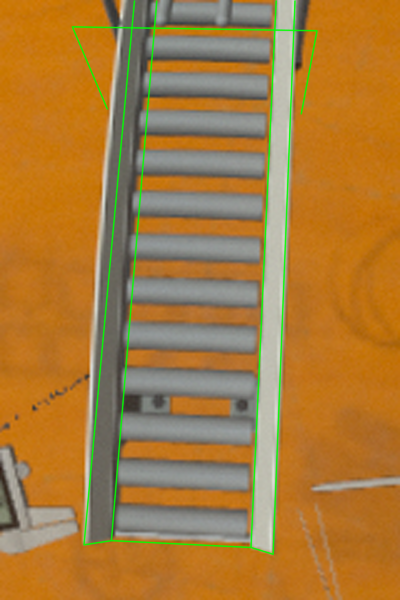

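View pics/ov_t.png

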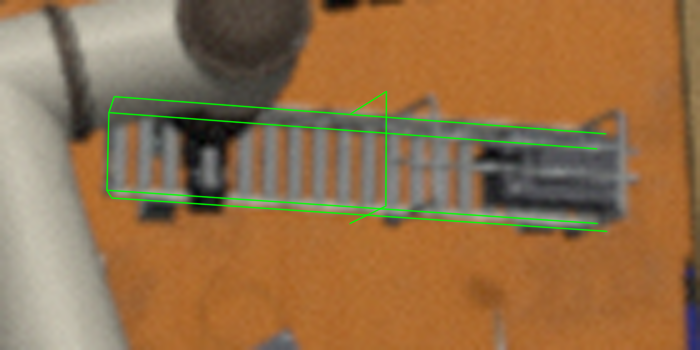

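View pics/ov_s.png

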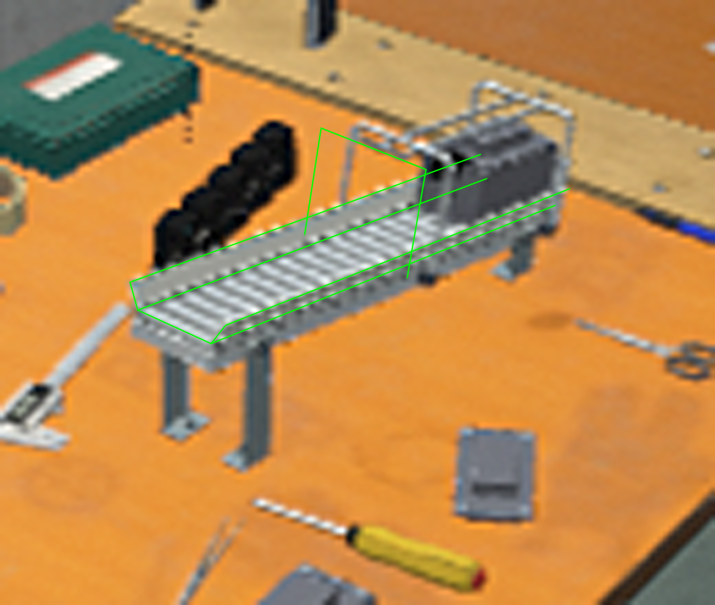

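```bash
python3 - <<'E'
from lane import *
for i in range(4): wrist()
d=wrist('pics/w11.png'); s=arm.read_state(); print(d["s"]["position"].round(2),s["position"].round(2))
pickle.dump(d,open("w11.pkl","wb"))
def segs(p):
    out=[]
    for s in (1,-1):
        A,B=lane_pts(p,[[250,44*s,18],[446,44*s,18]]); n=lane_R(p[2]).apply([0,-s,0]); out.append((A,B,n))
    for s in (1,-1):
        A,B=lane_pts(p,[[450,43*s,16],[450,37*s,5]]); n=lane_R(p[2]).apply([-1,0,0]); out.append((A,B,n))
    return out
p=edgefit(d,segs,(610.3,-417.4,87.1),4); np.save("lanep.npy",p)
print("load",lane_pts(p,[[325,0,0],[450,0,0],[232,0,92]]).round(1))
r0,r1,c0,c1,f=0,240,220,380,2.5
im=cv2.resize(d["img"][r0:r1,c0:c1,::-1],None,fx=f,fy=f,interpolation=cv2.INTER_CUBIC)
for s in (1,-1):
  for w,z in ((34,0),(44,18)):
    L=np.array([[x,s*w,z] for x in np.linspace(230,450,40)])
    q=(proj_wrist(d,lane_pts(p,L))-[c0,r0]+.5)*f-.5
    cv2.polylines(im,[np.round(q*8).astype(np.int32)],False,(0,255,0),1,cv2.LINE_AA,3)
cv2.imwrite("pics/ov_w2.png",im)
E
```

```text
[599.02 -29.11 340.05] [599.14 -29.2  340.18]
fit [ 610.07 -417.63   87.09] med|res| 0.25 n [25, 25, 25, 25] [np.float64(0.25), np.float64(0.25), np.float64(-0.25), np.float64(0.0)]
load [[ 626.3  -99.   104. ]
 [ 632.5   23.5  127.9]
 [ 620.7 -207.7  176.6]]
```

View pics/ov_w2.png

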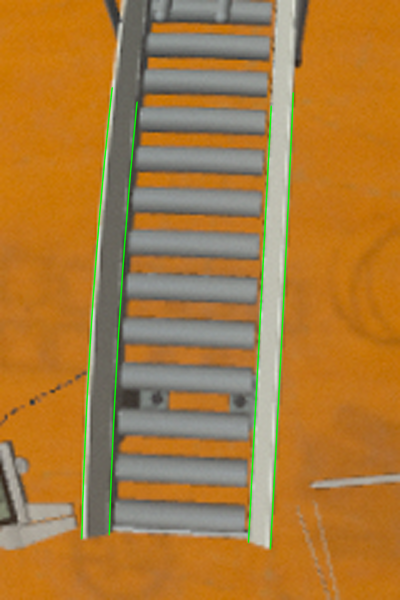

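```bash
python3 -c "
from h import *
plan((427.5,166,130),90.1)"
```

```text
shift m [0.21   0.1723 0.1948] rot deg [0.02 0.19 0.28] | at [599.1 -29.2 340.2] t 10.25 w 85.3
```

Emit:
{"name": "arm_command", "arguments": {"rows": [{"dx": 0.02, "dy": 0.025, "dz": 0.03, "wx": 0, "wy": 0, "wz": 0, "gripper": -1}, {"dx": 0.045, "dy": 0.05, "dz": 0.06, "wx": 0, "wy": 0.1, "wz": 0.1, "gripper": -1}, {"dx": 0.07, "dy": 0.075, "dz": 0.09, "wx": 0, "wy": 0.2, "wz": 0.3, "gripper": -1}, {"dx": 0.1, "dy": 0.1, "dz": 0.12, "wx": 0, "wy": 0.2, "wz": 0.3, "gripper": -1}, {"dx": 0.13, "dy": 0.125, "dz": 0.145, "wx": 0, "wy": 0.2, "wz": 0.3, "gripper": -1}, {"dx": 0.16, "dy": 0.15, "dz": 0.17, "wx": 0, "wy": 0.2, "wz": 0.3, "gripper": -1}, {"dx": 0.19, "dy": 0.167, "dz": 0.188, "wx": 0, "wy": 0.2, "wz": 0.3, "gripper": -1}, {"dx": 0.21, "dy": 0.172, "dz": 0.195, "wx": 0, "wy": 0.2, "wz": 0.3, "gripper": -1}]}}

```text
clock: 11.05
position: [425.2, 167.0, 128.7]
ee_rot: [-0.501, 0.499, 0.502, 0.498]
contact_force: [-0.0, 0.3, -0.8]
gripper_width: 85.3
```

```bash
python3 - <<'E'
from fit import *
for i in range(4): wrist()
d=wrist("pics/w12.png"); print(d["s"]["position"].round(1))
edgefit(d,rect_segs((-54,38,-28.5,28.5),54,[0,2,3]),(426.5,165.8,90.2),4)
plan((427.5,166,21),90.1)
cv2.imwrite("pics/w12z.png",cv2.resize(d["img"][60:340,200:440,::-1],None,fx=2.1,fy=2.1,interpolation=cv2.INTER_CUBIC))
E
```

```text
[428.2 166.6 130.7]
fit [426.57 161.24  90.41] med|res| 0.5 n [25, 25, 25] [np.float64(0.75), np.float64(0.75), np.float64(0.0)]
shift m [ 0.1102  0.0014 -0.0007] rot deg [0.05 0.06 0.1 ] | at [428.7 166.6 131.2] t 11.3 w 85.3
```

View pics/w12z.png

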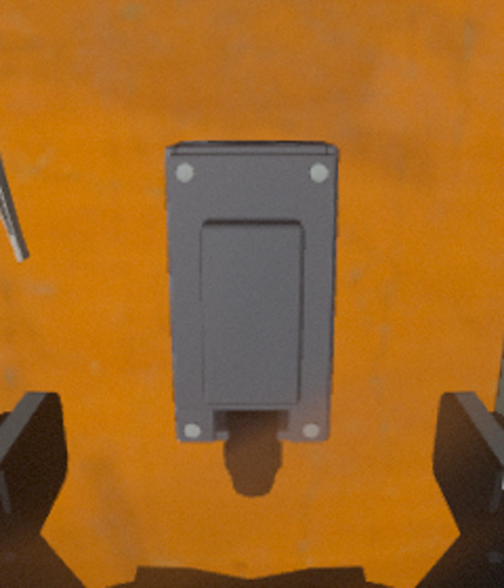

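Emit:
{"name": "arm_command", "arguments": {"rows": [{"dx": 0.03, "dy": 0.0014, "dz": -0.0007, "wx": 0, "wy": 0, "wz": 0.1, "gripper": -1}, {"dx": 0.06, "dy": 0.0014, "dz": -0.0007, "wx": 0, "wy": 0, "wz": 0.1, "gripper": -1}, {"dx": 0.09, "dy": 0.0014, "dz": -0.0007, "wx": 0, "wy": 0, "wz": 0.1, "gripper": -1}, {"dx": 0.106, "dy": 0.0014, "dz": -0.0007, "wx": 0, "wy": 0, "wz": 0.1, "gripper": -1}, {"dx": 0.11, "dy": 0.0014, "dz": -0.0007, "wx": 0, "wy": 0, "wz": 0.1, "gripper": -1}, {"dx": 0.11, "dy": 0.0014, "dz": -0.0007, "wx": 0, "wy": 0, "wz": 0.1, "gripper": -0.6}, {"dx": 0.11, "dy": 0.0014, "dz": -0.0007, "wx": 0, "wy": 0, "wz": 0.1, "gripper": 1}, {"dx": 0.11, "dy": 0.0014, "dz": -0.0007, "wx": 0, "wy": 0, "wz": 0.1, "gripper": 1}]}}

```text
clock: 12.1
position: [428.7, 166.7, 22.8]
ee_rot: [-0.501, 0.498, 0.501, 0.501]
contact_force: [0.6, -0.5, 3.4]
gripper_width: 59.1
```

```bash
python3 - <<'E'
from lane import *
for i in range(3): wrist()
d=wrist("pics/w13.png"); s=arm.read_state(); print(s["position"].round(1),s["gripper_width"],s["contact_force"].round(1))
p=np.load("lanep.npy"); p[0]+=0.8
Rt,tp=tool(s); 
# tool in box frame: box (x=TCPx, y=165.8, 0) yaw 90.1
bR=R.from_euler('z',np.degrees(np.arctan2(*Rt.as_matrix()[[1,0],2])),degrees=True); b=np.array([tp[0],165.8,0.])
rel=bR.inv().apply(tp-b); relR=bR.inv()*Rt; print("rel",rel.round(1))
for h in (60,15,1):
    bo=lane_pts(p,[[325,0,h]])[0]; Rl=lane_R(p[2]); T=bo+Rl.apply(rel); Q=Rl*relR
    print(h,"box",bo.round(1),"TCP",T.round(1)); plan(T,Q=Q)
pickle.dump((rel,relR.as_quat(),p),open("rel.pkl","wb"))
E
```

```text
[428.7 166.7  22.8] 59.032449863962356 [ 0.9 -1.2  6.7]
rel [ 0.9 -0.  22.8]
60 box [ 626.5 -110.4  162.9] TCP [ 626.3 -113.9  185.5]
shift m [-0.1629 -0.1973 -0.2807] rot deg [  3.09 -10.99  -0.3 ] | at [428.7 166.7  22.8] t 12.3 w 59.0
15 box [ 626.9 -101.9  118.7] TCP [ 626.7 -105.3  141.3]
shift m [-0.1187 -0.1976 -0.2723] rot deg [  3.09 -10.99  -0.3 ] | at [428.7 166.7  22.8] t 12.3 w 59.0
1 box [627.  -99.2 105. ] TCP [ 626.9 -102.6  127.6]
shift m [-0.105  -0.1977 -0.2696] rot deg [  3.09 -10.99  -0.3 ] | at [428.7 166.7  22.8] t 12.3 w 59.0
```

View pics/w13.png

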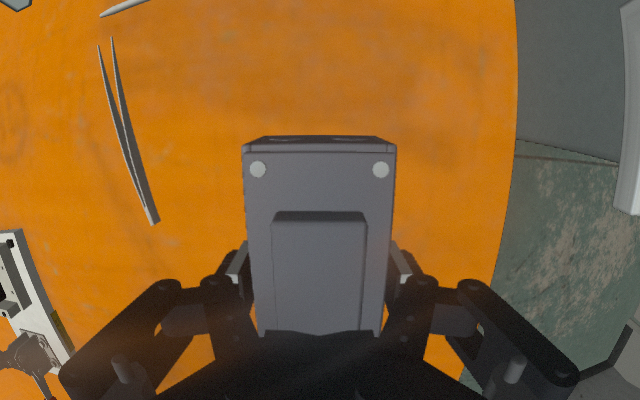

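Emit:
{"name": "arm_command", "arguments": {"rows": [{"dx": -0.015, "dy": 0, "dz": 0, "wx": 0, "wy": 0, "wz": 0, "gripper": 1}, {"dx": -0.04, "dy": 0, "dz": 0, "wx": 0, "wy": 0, "wz": 0, "gripper": 1}, {"dx": -0.07, "dy": 0, "dz": 0, "wx": 0, "wy": 0, "wz": 0, "gripper": 1}, {"dx": -0.1, "dy": -0.005, "dz": -0.007, "wx": 0, "wy": 0, "wz": 0, "gripper": 1}, {"dx": -0.13, "dy": -0.015, "dz": -0.02, "wx": 0.3, "wy": -1, "wz": 0, "gripper": 1}, {"dx": -0.16, "dy": -0.03, "dz": -0.043, "wx": 0.6, "wy": -2, "wz": 0, "gripper": 1}, {"dx": -0.18, "dy": -0.05, "dz": -0.07, "wx": 0.9, "wy": -3, "wz": -0.1, "gripper": 1}, {"dx": -0.195, "dy": -0.07, "dz": -0.1, "wx": 1.2, "wy": -4, "wz": -0.1, "gripper": 1}]}}

```text
clock: 13.1
position: [498.8, 65.8, 219.8]
ee_rot: [-0.478, 0.483, 0.513, 0.524]
contact_force: [1.5, 1.6, -3.2]
gripper_width: 59.0
```

```bash
cat > go.py <<'E'
from lane import *
import sys
rel,q,p=pickle.load(open("rel.pkl","rb"))
for h in map(float,sys.argv[1:]):
    Rl=lane_R(p[2]); T=lane_pts(p,[[325,0,h]])[0]+Rl.apply(rel); print(h,end=" "); plan(T,Q=Rl*R.from_quat(q))
s=arm.read_state(); Rt,tp=tool(s); B=Rt*R.from_quat(q).inv(); b=tp-B.apply(rel); print("box in lane",lane_R(p[2]).inv().apply(b-[p[0],p[1],42]).round(1),"F",s["contact_force"].round(1))
E
python3 go.py 70 60
```

```text
70.0 shift m [ 0.0117 -0.1304 -0.1808] rot deg [ 1.97 -6.85 -0.06] | at [498.8  65.8 219.8] t 13.1 w 59.0
60.0 shift m [ 0.0216 -0.1304 -0.1797] rot deg [ 1.97 -6.85 -0.06] | at [498.8  65.8 219.8] t 13.1 w 59.0
box in lane [498.7 136.4  60.9] F [ 1.5  1.6 -3.2]
```

Emit:
{"name": "arm_command", "arguments": {"rows": [{"dx": -0.005, "dy": -0.012, "dz": -0.016, "wx": 0.2, "wy": -0.8, "wz": 0, "gripper": 1}, {"dx": -0.005, "dy": -0.034, "dz": -0.047, "wx": 0.6, "wy": -1.8, "wz": 0, "gripper": 1}, {"dx": -0.003, "dy": -0.06, "dz": -0.083, "wx": 1, "wy": -3, "wz": 0, "gripper": 1}, {"dx": 0.0, "dy": -0.086, "dz": -0.119, "wx": 1.4, "wy": -4.3, "wz": 0, "gripper": 1}, {"dx": 0.004, "dy": -0.11, "dz": -0.152, "wx": 1.7, "wy": -5.6, "wz": 0, "gripper": 1}, {"dx": 0.008, "dy": -0.124, "dz": -0.173, "wx": 2, "wy": -6.5, "wz": 0, "gripper": 1}, {"dx": 0.012, "dy": -0.13, "dz": -0.181, "wx": 2, "wy": -6.85, "wz": 0, "gripper": 1}, {"dx": 0.012, "dy": -0.13, "dz": -0.181, "wx": 2, "wy": -6.85, "wz": 0, "gripper": 1}]}}

```text
clock: 13.9
position: [625.2, -116.8, 193.0]
ee_rot: [-0.436, 0.461, 0.532, 0.561]
contact_force: [-1.5, -0.2, -2.8]
gripper_width: 58.8
```

```bash
python3 - <<'E'
from h import *
for i in range(3): wrist()
wrist("pics/w14.png")
sc=get_image("scene");cv2.imwrite("pics/sc14.png",cv2.resize(sc["img"][80:230,270:430,::-1],None,fx=4,fy=4,interpolation=cv2.INTER_CUBIC))
E
python3 go.py 70 20 10 3
```

```text
70.0 shift m [ 0.0003 -0.0008 -0.0013] rot deg [ 0.08  0.01 -0.03] | at [ 625.5 -114.5  195.9] t 14.15 w 59.0
20.0 shift m [ 0.0503 -0.0007 -0.0014] rot deg [ 0.08  0.01 -0.03] | at [ 625.5 -114.5  195.9] t 14.15 w 59.0
10.0 shift m [ 0.0603 -0.0007 -0.0015] rot deg [ 0.08  0.01 -0.03] | at [ 625.5 -114.5  195.9] t 14.15 w 59.0
3.0 shift m [ 0.0673 -0.0007 -0.0015] rot deg [ 0.08  0.01 -0.03] | at [ 625.5 -114.5  195.9] t 14.15 w 59.0
box in lane [326.3   0.8  70.3] F [-0.5  0.3 -2.8]
```

View pics/w14.png

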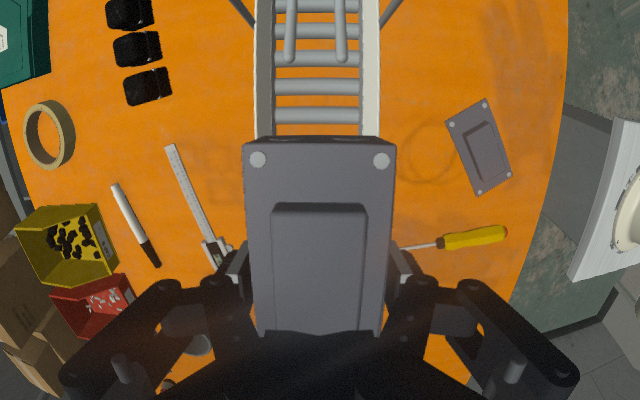

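View pics/sc14.png

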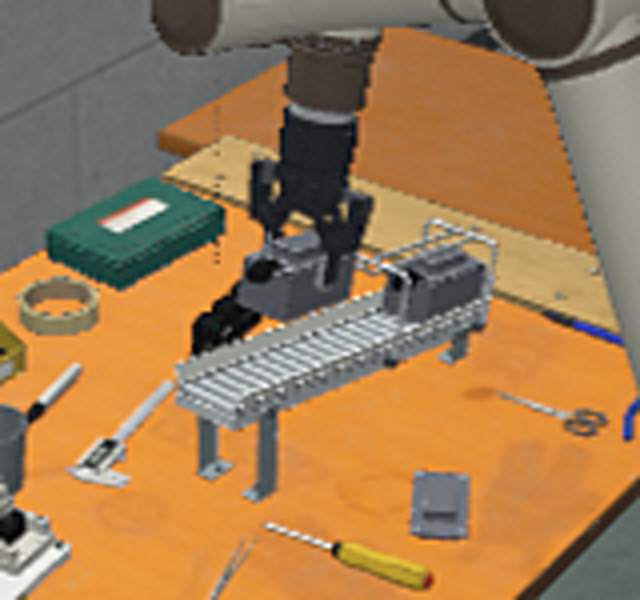

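Wrist and scene views show the box straight and centred over the lane, uphill of the rods, with the gland uphill. Lowering.

Emit:
{"name": "arm_command", "arguments": {"rows": [{"dx": 0.01, "dy": -0.0007, "dz": -0.0014, "wx": 0, "wy": 0, "wz": 0, "gripper": 1}, {"dx": 0.025, "dy": -0.0007, "dz": -0.0014, "wx": 0, "wy": 0, "wz": 0, "gripper": 1}, {"dx": 0.04, "dy": -0.0007, "dz": -0.0014, "wx": 0, "wy": 0, "wz": 0, "gripper": 1}, {"dx": 0.05, "dy": -0.0007, "dz": -0.0014, "wx": 0, "wy": 0, "wz": 0, "gripper": 1}, {"dx": 0.057, "dy": -0.0007, "dz": -0.0014, "wx": 0, "wy": 0, "wz": 0, "gripper": 1}, {"dx": 0.062, "dy": -0.0007, "dz": -0.0014, "wx": 0, "wy": 0, "wz": 0, "gripper": 1}, {"dx": 0.064, "dy": -0.0007, "dz": -0.0014, "wx": 0, "wy": 0, "wz": 0, "gripper": 1}, {"dx": 0.064, "dy": -0.0007, "dz": -0.0014, "wx": 0, "wy": 0, "wz": 0, "gripper": 1}]}}

```text
clock: 14.95
position: [627.0, -103.6, 132.9]
ee_rot: [-0.438, 0.459, 0.532, 0.56]
contact_force: [0.1, -0.6, -3.0]
gripper_width: 59.1
```

```bash
python3 - <<'E'
from h import *
for i in range(3): wrist()
wrist("pics/w15.png")
E
python3 go.py 2 0 
```

```text
2.0 shift m [ 0.0049  0.0004 -0.    ] rot deg [0.09 0.   0.03] | at [ 627.2 -103.8  133.4] t 15.15 w 58.5
0.0 shift m [ 0.0069  0.0004 -0.0001] rot deg [0.09 0.   0.03] | at [ 627.2 -103.8  133.4] t 15.15 w 58.5
box in lane [325.   -0.4   6.9] F [-0.4 -0.7 -2.5]
```

View pics/w15.png

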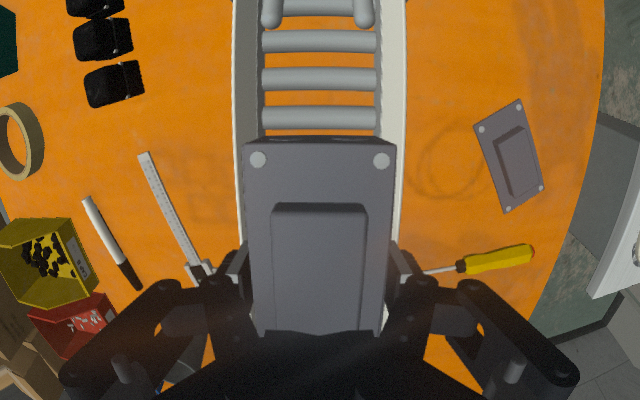

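Emit:
{"name": "arm_command", "arguments": {"rows": [{"dx": 0.001, "dy": 0.0004, "dz": 0, "wx": 0, "wy": 0, "wz": 0, "gripper": 1}, {"dx": 0.002, "dy": 0.0004, "dz": 0, "wx": 0, "wy": 0, "wz": 0, "gripper": 1}, {"dx": 0.003, "dy": 0.0004, "dz": 0, "wx": 0, "wy": 0, "wz": 0, "gripper": 1}, {"dx": 0.004, "dy": 0.0004, "dz": 0, "wx": 0, "wy": 0, "wz": 0, "gripper": 1}, {"dx": 0.005, "dy": 0.0004, "dz": 0, "wx": 0, "wy": 0, "wz": 0, "gripper": 1}, {"dx": 0.0055, "dy": 0.0004, "dz": 0, "wx": 0, "wy": 0, "wz": 0, "gripper": 1}, {"dx": 0.006, "dy": 0.0004, "dz": 0, "wx": 0, "wy": 0, "wz": 0, "gripper": 1}, {"dx": 0.006, "dy": 0.0004, "dz": 0, "wx": 0, "wy": 0, "wz": 0, "gripper": 1}]}}

```text
clock: 15.95
position: [626.8, -102.5, 127.4]
ee_rot: [-0.439, 0.459, 0.532, 0.56]
contact_force: [0.5, 0.4, -1.9]
gripper_width: 59.1
```

```bash
python3 - <<'E'
from h import *
for i in range(2): wrist()
wrist("pics/w16.png")
E
python3 go.py 2 0 
```

```text
2.0 shift m [-0.0011  0.     -0.    ] rot deg [0.09 0.   0.03] | at [ 626.9 -102.6  127.5] t 16.1 w 58.8
0.0 shift m [ 0.0009  0.     -0.0001] rot deg [0.09 0.   0.03] | at [ 626.9 -102.6  127.5] t 16.1 w 58.8
box in lane [325.1  -0.    0.9] F [-0.  -0.6 -3. ]
```

No contact yet: the force is still about 3 N, the box's weight. I'll go down 1.5 mm more.

Emit:
{"name": "arm_command", "arguments": {"rows": [{"dx": 0.0003, "dy": 0, "dz": 0, "wx": 0, "wy": 0, "wz": 0, "gripper": 1}, {"dx": 0.0006, "dy": 0, "dz": 0, "wx": 0, "wy": 0, "wz": 0, "gripper": 1}, {"dx": 0.0009, "dy": 0, "dz": 0, "wx": 0, "wy": 0, "wz": 0, "gripper": 1}, {"dx": 0.0012, "dy": 0, "dz": 0, "wx": 0, "wy": 0, "wz": 0, "gripper": 1}, {"dx": 0.0015, "dy": 0, "dz": 0, "wx": 0, "wy": 0, "wz": 0, "gripper": 1}, {"dx": 0.0015, "dy": 0, "dz": 0, "wx": 0, "wy": 0, "wz": 0, "gripper": 1}, {"dx": 0.0015, "dy": 0, "dz": 0, "wx": 0, "wy": 0, "wz": 0, "gripper": 1}, {"dx": 0.0015, "dy": 0, "dz": 0, "wx": 0, "wy": 0, "wz": 0, "gripper": 1}]}}

```text
clock: 16.9
position: [626.9, -102.5, 126.8]
ee_rot: [-0.439, 0.459, 0.532, 0.56]
contact_force: [-1.8, 0.1, 4.0]
gripper_width: 59.2
```

```bash
python3 go.py 0; python3 -c "
from h import *
wrist()";python3 go.py 0
```

```text
0.0 shift m [0.0002 0.     0.    ] rot deg [ 0.11 -0.02  0.05] | at [ 626.9 -102.5  126.8] t 16.9 w 59.2
box in lane [ 3.25e+02 -1.00e-01  2.00e-01] F [-1.8  0.1  4. ]
0.0 shift m [0.0002 0.     0.    ] rot deg [ 0.11 -0.02  0.05] | at [ 626.9 -102.5  126.8] t 16.95 w 59.0
box in lane [ 3.25e+02 -1.00e-01  2.00e-01] F [-1.7 -1.2  4.1]
```

Contact: the vertical force went from -3 to +4 N, so the box rests on the rollers. Releasing.

Emit:
{"name": "arm_command", "arguments": {"rows": [{"dx": 0, "dy": 0, "dz": 0, "wx": 0, "wy": 0, "wz": 0, "gripper": -1}, {"dx": 0, "dy": 0, "dz": 0, "wx": 0, "wy": 0, "wz": 0, "gripper": -1}, {"dx": 0, "dy": 0, "dz": 0, "wx": 0, "wy": 0, "wz": 0, "gripper": -1}, {"dx": 0, "dy": 0, "dz": 0, "wx": 0, "wy": 0, "wz": 0, "gripper": -1}, {"dx": 0, "dy": 0, "dz": 0, "wx": 0, "wy": 0, "wz": 0, "gripper": -1}, {"dx": -0.01, "dy": 0, "dz": 0, "wx": 0, "wy": 0, "wz": 0, "gripper": -1}, {"dx": -0.03, "dy": 0, "dz": 0, "wx": 0, "wy": 0, "wz": 0, "gripper": -1}, {"dx": -0.06, "dy": 0, "dz": 0, "wx": 0, "wy": 0, "wz": 0, "gripper": -1}]}}

```text
clock: 17.75
position: [625.2, -114.0, 185.2]
ee_rot: [-0.438, 0.46, 0.532, 0.56]
contact_force: [-0.5, -0.2, 0.1]
gripper_width: 85.4
```

```bash
python3 - <<'E'
from h import *
wrist("pics/w17.png")
sc=get_image("scene");cv2.imwrite("pics/sc17.png",cv2.resize(sc["img"][80:230,270:430,::-1],None,fx=4,fy=4,interpolation=cv2.INTER_CUBIC))
print(arm.read_state()["contact_force"])
E
```

```text
[ 0.5711514  -1.34101699  1.47577975]
```

View pics/w17.png

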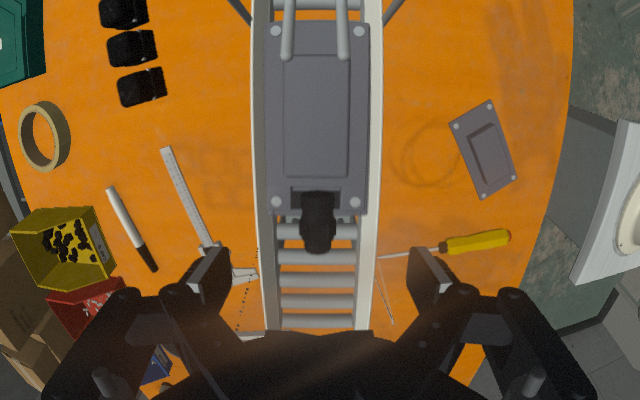

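View pics/sc17.png

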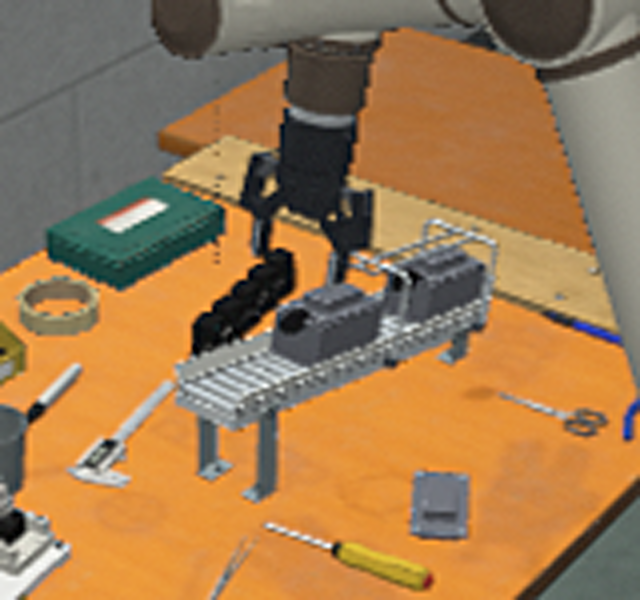

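The box is rolling down the lane with its gland uphill. I'll lift clear to let it finish, then check from above.

Emit:
{"name": "arm_command", "arguments": {"rows": [{"dx": -0.02, "dy": 0, "dz": 0.0, "wx": 0, "wy": 0, "wz": 0, "gripper": -1}, {"dx": -0.04, "dy": 0, "dz": 0.0, "wx": 0, "wy": 2, "wz": 0, "gripper": -1}, {"dx": -0.06, "dy": 0, "dz": 0.0, "wx": 0, "wy": 4, "wz": 0, "gripper": -1}, {"dx": -0.08, "dy": 0, "dz": 0.0, "wx": 0, "wy": 6, "wz": 0, "gripper": -1}, {"dx": -0.1, "dy": 0, "dz": 0.0, "wx": 0, "wy": 8, "wz": 0, "gripper": -1}, {"dx": -0.12, "dy": 0, "dz": 0.0, "wx": 0, "wy": 11, "wz": 0, "gripper": -1}, {"dx": -0.14, "dy": 0, "dz": 0.0, "wx": 0, "wy": 11, "wz": 0, "gripper": -1}, {"dx": -0.15, "dy": 0, "dz": 0.0, "wx": 0, "wy": 11, "wz": 0, "gripper": -1}]}}

```text
clock: 18.65
position: [625.6, -144.1, 341.2]
ee_rot: [-0.492, 0.508, 0.483, 0.516]
contact_force: [-0.7, 0.7, -0.7]
gripper_width: 85.1
```

Emit:
{"name": "arm_command", "arguments": {"rows": [{"dx": 0, "dy": 0, "dz": 0, "wx": 0, "wy": 0, "wz": 0, "gripper": -1}, {"dx": 0, "dy": 0, "dz": 0, "wx": 0, "wy": 0, "wz": 0, "gripper": -1}, {"dx": 0, "dy": 0, "dz": 0, "wx": 0, "wy": 0, "wz": 0, "gripper": -1}, {"dx": 0, "dy": 0, "dz": 0, "wx": 0, "wy": 0, "wz": 0, "gripper": -1}, {"dx": 0, "dy": 0, "dz": 0, "wx": 0, "wy": 0, "wz": 0, "gripper": -1}, {"dx": 0, "dy": 0, "dz": 0, "wx": 0, "wy": 0, "wz": 0, "gripper": -1}, {"dx": 0, "dy": 0, "dz": 0, "wx": 0, "wy": 0, "wz": 0, "gripper": -1}, {"dx": 0, "dy": 0, "dz": 0, "wx": 0, "wy": 0, "wz": 0, "gripper": -1}]}}

```text
clock: 19.45
position: [625.6, -144.1, 341.1]
ee_rot: [-0.492, 0.508, 0.483, 0.516]
contact_force: [0.5, 0.2, 0.4]
gripper_width: 85.5
```

```bash
python3 - <<'E'
from lane import *
d=wrist("pics/w18.png"); p=np.load("lanep.npy")
sc=get_image("scene");cv2.imwrite("pics/sc18.png",cv2.resize(sc["img"][80:230,270:430,::-1],None,fx=4,fy=4,interpolation=cv2.INTER_CUBIC))
im=d["img"][0:240,200:440,::-1]; f=2.5; im=cv2.resize(im,None,fx=f,fy=f,interpolation=cv2.INTER_CUBIC)
for rect,z,o in (((-56,56,-30,30),50,192),((-54,54,-28.5,28.5),54,192)):
    L=np.array([[o+rect[0],rect[2],z],[o+rect[1],rect[2],z],[o+rect[1],rect[3],z],[o+rect[0],rect[3],z]])
    draw(im,(proj_wrist(d,lane_pts(p,L))-[200,0]+.5)*f-.5,(0,255,0))
cv2.imwrite("pics/ov18.png",im)
print(proj_wrist(d,lane_pts(p,[[272,0,47]])))
E
```

```text
[[322.35572722 160.82838892]]
```

View pics/ov18.png

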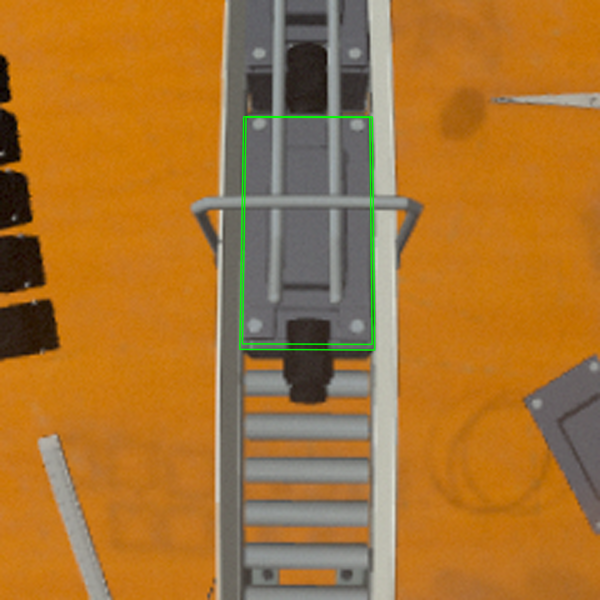

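View pics/sc18.png

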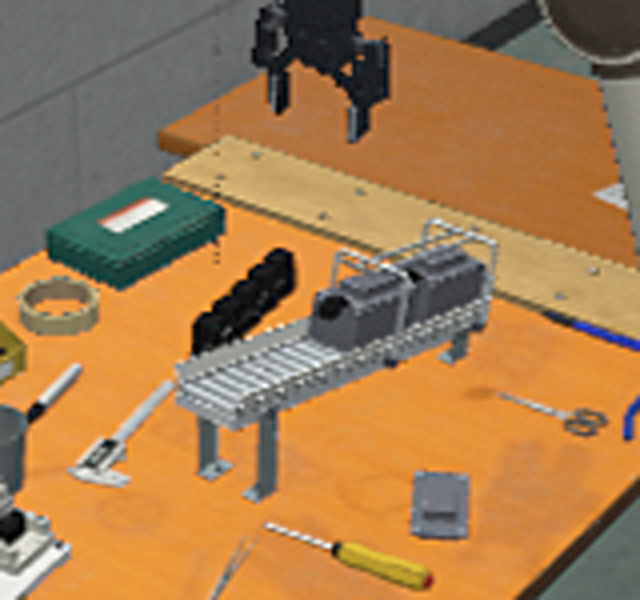

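The box matches the 192 mm outline against the waiting box's gland. One pause to confirm it is still.

Emit:
{"name": "arm_command", "arguments": {"rows": [{"dx": 0, "dy": 0, "dz": 0, "wx": 0, "wy": 0, "wz": 0, "gripper": -1}, {"dx": 0, "dy": 0, "dz": 0, "wx": 0, "wy": 0, "wz": 0, "gripper": -1}, {"dx": 0, "dy": 0, "dz": 0, "wx": 0, "wy": 0, "wz": 0, "gripper": -1}, {"dx": 0, "dy": 0, "dz": 0, "wx": 0, "wy": 0, "wz": 0, "gripper": -1}, {"dx": 0, "dy": 0, "dz": 0, "wx": 0, "wy": 0, "wz": 0, "gripper": -1}, {"dx": 0, "dy": 0, "dz": 0, "wx": 0, "wy": 0, "wz": 0, "gripper": -1}, {"dx": 0, "dy": 0, "dz": 0, "wx": 0, "wy": 0, "wz": 0, "gripper": -1}, {"dx": 0, "dy": 0, "dz": 0, "wx": 0, "wy": 0, "wz": 0, "gripper": -1}]}}

```text
clock: 20.35
position: [625.6, -144.1, 341.2]
ee_rot: [-0.492, 0.508, 0.483, 0.516]
contact_force: [0.5, -0.0, 0.7]
gripper_width: 85.1
```

```bash
python3 - <<'E'
from h import *
d=wrist("pics/w19.png"); a=cv2.imread("pics/w18.png").astype(int); b=cv2.imread("pics/w19.png").astype(int)
print("diff lane area",np.abs(a-b)[0:170,285:360].mean(), "bg",np.abs(a-b)[0:170,380:450].mean())
print(cv2.phaseCorrelate(a[40:165,295:350].mean(2),b[40:165,295:350].mean(2)))
E
```

```text
diff lane area 2.372967320261438 bg 2.9543697478991597
((-0.04073768020783319, 0.5533219977038826), 0.9933250753127649)
```

```bash
python3 - <<'E'
from h import *
b=cv2.imread("pics/w19.png").mean(2)
for i in range(6): d=wrist()
c=d["img"].astype(float).mean(2); a=cv2.imread("pics/w18.png").mean(2)
for n,(x,y) in {"18-19":(a,b),"19-now":(b,c)}.items():
    for w in ((40,165,295,350),(60,230,380,480)): print(n,w,cv2.phaseCorrelate(x[w[0]:w[1],w[2]:w[3]].copy(),y[w[0]:w[1],w[2]:w[3]].copy()))
E
```

```text
18-19 (40, 165, 295, 350) ((-0.04073768020783319, 0.5533219977038826), 0.9933250753127649)
18-19 (60, 230, 380, 480) ((0.029120339785151828, -0.017747136579714606), 1.0830458641075837)
19-now (40, 165, 295, 350) ((0.0771868477487665, 0.4932981394029028), 1.013679080187116)
19-now (60, 230, 380, 480) ((-0.002876483235674243, -0.0011265155050779185), 1.0728990294527811)
```

The constant 0.5 px comes from the odd window size; nothing moves. Handing in.

```bash
python3 -c "
from bench import arm
print(arm.job_done())"
```

```text
the job is handed in; nothing more can be done
None
```

I closed the grey box with the long notched cover while it stood on the bench, with the notch over the gland. I then gripped the base by its sides, set it on the rollers about 325 mm up the lane, gland uphill, and let it roll down. I handed in at about 21 s; `job_done` reported no verdict.

- **Cover:** it went down without resistance. From above, the overhead view showed it flat on the box with the notch round the gland.
- **Set-down:** the vertical force changed from −3 N to +4 N as the rollers took the weight, and I opened the fingers only then, so the box was not dropped.
- **Final position:** the last wrist picture matched the outline drawn at 192 mm up the lane. The box was straight and in the middle, up against the waiting box's gland.
- **At rest:** comparing later pictures showed a steady shift of about 0.5 px on the box. I took this as an artefact of the odd window size, because it was the same in both comparisons.
- **Other parts:** the arm was clear of everything. It never touched the other two covers, and I saw no change in them or in the waiting box, though I did not measure them at the end.

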